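# Put the solder-paste syringe away tip-down, changing grip at the sloping rest

## Robot

A 6-joint arm with a two-finger parallel gripper is mounted at the origin on a cart in front of the work surface, level with it; the furniture and walls round the work are solid. World frame = base frame: x ahead of the robot, y to its left, z up, the work surface at z = 0. Lengths are in mm, angles in rad, forces in N, time in s.
With the tool pointing down it reaches from about 275 to 1000 mm from the base axis. Payload 8.4 kg.
Tool frame: the origin (TCP) lies on the centre line of the jaws, within the pads' length; the fingertips stand 14 mm ahead of it and the grasp point (between the pads) lies 5 mm behind it; z points along the fingers, y is the line along which they close (so a half turn about z gives the same grasp; the last joint's range is limited). The gripper opens to 85 mm and grips with 20 to 120 N. Pads are 22 mm wide; open, the fingers measure 114 mm over their backs; the gripper's body (76 mm by 85 mm) begins 54 mm behind the grasp point. The pads swing forward as they close: fully open they stand 13 mm farther back than shut.
Start: joints at [1.29, 0.353, 1.633, -0, 1.155, -0.002], TCP at [172, 600.869, 245.281] pointing down, gripper open.
Joint ranges: [-2.63, 2.63], [-0.92, 2.1], [0.06, 2.66], [-1.3, 4.44], [0, 2.69], [-3.02, 3.02]. Speed limits (rad/s): [2.22, 2.22, 2.79, 3.14, 3.14, 3.14].

## Interface

Orientations are given as [roll, pitch, yaw] about the fixed x, y, z axes, in that order (R = Rz(yaw) Ry(pitch) Rx(roll)).
In Python, from rig import r gives the robot as it stands.
- The arm moves only by the tool step_arm, never from a script. Its argument "plan" is text: rows parted by semicolons, each of 7 numbers parted by spaces: the turn, a rotation vector about the world's x, y, z in degrees, then the shift along the world's x, y, z in mm, then the closure in counts, from 0 (fully open) to 255 (shut). In form: rx ry rz x y z hand; .... A call has 1 to 8 rows; each row is the pose to reach, as a shift and turn from the pose commanded when the call began; what a row does not reach only later rows make up. A row lasts 1/10 s, in which the tool goes at most 50 mm and 8.59 degrees, less where a joint would pass 70% of its speed; a pose out of reach is approached as far as the arm can. A call with a gripper value outside its range is refused whole. The fingers move at their own pace and stop on an object; "force" is the grip in N (left out, the last holds). Time passes only in rows, so rows that repeat a pose let the fingers close. It gives the time, the measured TCP pose, the force, the opening and the grip force at its end, in the units of the state.
- r.sense(): the state, without advancing time (a new reading comes with each control period).
- r.grab_frame(name): name is "side" or "top" or "wrist"; returns (picture, depth): 400x640x3 uint8, red, green, blue; 400x640 float32, mm along the optical axis (not along the pixel's ray), 0 where there is no reading.
- r.get_calibration(name): a dict with "K" (3x3 intrinsics, pixels), "world_from_camera" (4x4, takes a point from camera to world coordinates). Camera axes: x right, y down, z forward; pixel columns grow to the right and rows downward; lengths in mm; the calibration is good to about 2 mm. The wrist camera is an equidistant fisheye: a pixel r from the principal point sees the ray r / f radians off the axis. A picture is of the moment at which its call begins: read the wrist's pose just before it. get_calibration takes no time and is no camera call; for the wrist camera it gives the pose at the moment of the call.
- r.sign_off(): hands the job in; it is judged then, once.
The state is a dict: "clock": time; "qpos": joint angles; "qvel": joint speeds; "joint_efforts": joint torques, N m; "eef_pos": TCP position; "tcp_rot": TCP orientation; "contact_force": force on the tool from outside, world axes, zero at the start; "wrist_torque": the same for the moment, N m; "opening": opening from 0.0 (shut) to 1.0 (fully open); "grasp_force": force on a finger pad.
Only numpy, scipy, OpenCV 4.12 (cv2) and the standard library are available. Lean on these libraries where they do the work, as an engineer would, in place of code of your own. Each camera call takes 0.05 s, during which the arm holds its last target. There are 200 camera calls.

## Task

The full solder-paste syringe lying on the tray has to be stored hanging tip-down, so that the paste settles at the nozzle. Pick it up by the barrel and lay it in the sloping two-fork rest, tip at the low end and finger flange against the upper fork, and let go; then take it again by its plunger and hang it in the empty slot of the little rack, with the flange lying flat on the shelf on both sides of the slot, behind the raised front lip. Leave the syringe already in the rack, the tin, the bottle and the pliers where they are.

Things in the scene. Friction and masses are not known exactly. Their poses are not given: they have to be found in the camera images.
- syringe: Full solder-paste syringe, 30 to 60 g, 170 mm long, loose; starts lying level on the tray on its flange's flat. Origin on its axis, at the flange face that looks to the tip. +x: along the axis to the tip; +y: along the flange's long way, level while it lies. Oval white flange x = -3 to 0 mm, 32 mm along y, 17 mm along z (no taller than the barrel).
- barrel_middle (a point): On the axis of the syringe's clear barrel, 34 mm from its origin towards the tip; axes as the syringe. The barrel, 17 mm in diameter, runs from x = 0 to 78 mm of the syringe; beyond it a shoulder and the grey tip cap, 12 mm thick and tapering, end at x = 102 mm.
- plunger_middle (a point): On the axis of the syringe's white plunger rod, 34 mm from its origin away from the tip. The rod is 10.5 mm square over its ribs (sides square to the syringe's y and z), bare from x = -3 to -65 mm, and ends in a thumb disc 17 mm across up to x = -68 mm. It is stiff: it does not slide in the barrel.
- rest: Fixed sloping rest: two steel fork plates on a wooden base 152 x 58 x 14 mm. Origin at the tray surface under it; +x is the level heading of the tip of a syringe lying in it, y across, z up. The forks stand square to an axis that drops 40 degrees below level towards +x. Between the forks it is clear for fingers down to the base (top 14 mm, feet and screws 20 mm above the tray).
- rest_seat (a point): Where the syringe's origin lies when it is properly in the rest: on the sloping axis at the upper fork's upper face, on which the flange bears; 88 mm above the tray. Axes as rest, not sloped. The upper fork lies 0 to 4 mm down the axis from here. Notches 21 mm wide, open square to the slope, floor 8.5 mm under the axis, prongs ending 5 mm above it; forks 46 mm wide.
- rest_lower_fork (a point): Middle of the lower fork's notch on the sloping axis, 66 mm down the slope from rest_seat; this fork lies 64 to 68 mm down the axis, with a notch like the upper one. Axes as rest.
- rack: Fixed rack: folded steel shelf on a wooden base. Origin at the tray surface midway between its two slots; z up, y across; the slots open to -x, about towards the front middle of the tray. Shelf 118 mm wide, 3 mm thick, top 126 mm above the tray, x = -18.5 to 34.5 mm. Slots 22 mm wide at y = -28 mm (empty) and +28 mm (spent syringe), closed end at x = 11.5 mm. Base 14 mm thick, x = -34 to 42 mm.
- rack_seat (a point): Middle of the empty slot's seat on the shelf's top face, 126 mm above the tray; axes as rack. The hanging syringe's origin belongs here, its +x straight down, its y along the rack's y (either way round).
- slot_mouth (a point): Middle of the empty slot's open front end, level with the shelf's top face, 18.5 mm in front (rack's -x) of rack_seat. Beside the slot a lip 5 mm deep runs along the front edge and stands 3.5 mm above the shelf top; the flange has to be carried in over it.
- spent_syringe: Used-up syringe already hanging in the rack's other slot, its plunger pushed in, its top 18 mm above the shelf top, its flange as large as the full one's; leave it. Origin on its axis at the flange's underside, z up.
- flux_tin: Round lidded tin 62 mm across, 34 mm tall, at the back of the tray; bystander, origin under its middle.
- paste_bottle: Small white bottle with a red cap, 36 mm across, 75 mm tall, at the back of the tray; bystander, origin under its middle.
- pliers: Pliers with red handles, 127 mm long, 11 mm thick, lying at the back of the tray; bystander, origin under their middle.

How it is judged:
By the outcome, as a careful person would: the job done as asked, in the order asked, and still so for the second after the job is handed in, with the robot touching nothing.
It also fails if it takes over 58 s, if anything falls off the work surface, if the arm or the gripper's body presses on something with over 40 N, if the wrist force passes 120 N, or if a joint passes its speed limit or range.

## Working session

There is one attempt and no reset: what is moved stays moved. The work goes in short steps, Python scripts to look and compute and a tool call to move; the robot and the scene stay as the last step left them, time stands still between calls to the robot, and variables do not carry over. Pictures are saved under pics/ and viewed, at most 10 in all, crops included, and the job is handed in when it is done.

Besides the shell and the picture viewer there is one more tool, called after ">>>" as name(argument=value, ...) on one line, values as JSON. step_arm: Moves the arm, as the interface text tells. Its arguments: {"type":"object","properties":{"plan":{"type":"string"},"force":{"type":"number"}},"required":["plan"]}

```bash
ls; mkdir -p pics; cat > h.py <<'E'
import numpy as np, cv2
from rig import r
def snap(n):
    im,d=r.grab_frame(n); c=r.get_calibration(n); return im,d,np.array(c["K"]),np.array(c["world_from_camera"])
def cloud(d,K,T):
    v,u=np.indices(d.shape); x=(u-K[0,2])/K[0,0]*d; y=(v-K[1,2])/K[1,1]*d
    P=np.stack([x,y,d,np.ones_like(d)],-1)@T.T; P=P[...,:3]; P[d<=0]=np.nan; return P
E
python3 - <<'E'
from h import *
print(r.sense())
for n in("side","top"):
    im,d,K,T=snap(n); np.savez(f"{n}0.npz",im=im,d=d,K=K,T=T); print(n,K,T.round(3)); cv2.imwrite(f"pics/{n}0.png",im[...,::-1])
E
```

```text
pics
{'clock': 0.0, 'qpos': array([ 1.28960407e+00,  3.53665495e-01,  1.63417812e+00,  9.77070185e-06,
        1.15519086e+00, -2.40263464e-03]), 'qvel': array([ 3.44915172e-05, -1.30387331e-03,  2.18420601e-04,  3.51894562e-04,
       -9.59815078e-05, -1.15977943e-04]), 'joint_efforts': array([-1.80972864e-03, -6.05269074e+01, -3.42062330e+01, -2.34484205e-04,
        9.73709277e-03,  7.88036303e-08]), 'eef_pos': array([171.86062874, 600.40728221, 244.532013  ]), 'tcp_rot': array([-3.14015085e+00, -1.23973988e-05,  2.86279907e+00]), 'contact_force': array([-0.64949413, -0.86870706,  0.36112083]), 'wrist_torque': array([ 0.00072646, -0.04097613, -0.02769071]), 'grasp_force': 0.0, 'opening': 1.0008183866104317}
side [[512.08772206   0.         312.50067258]
 [  0.         512.08772206 198.42426118]
 [  0.           0.           1.        ]] [[ 9.94000e-01 -6.80000e-02  8.70000e-02  4.17519e+02]
 [-1.09000e-01 -5.45000e-01  8.31000e-01 -8.40481e+02]
 [-9.00000e-03 -8.36000e-01 -5.49000e-01  6.93373e+02]
 [ 0.00000e+00  0.00000e+00  0.00000e+00  1.00000e+00]]
top [[384.46018019   0.         313.45117918]
 [  0.         384.46018019 189.99708836]
 [  0.           0.           1.        ]] [[-7.00000e-03 -9.82000e-01  1.89000e-01  3.62077e+02]
 [-1.00000e+00  3.00000e-03 -2.00000e-02  6.16130e+01]
 [ 1.90000e-02 -1.89000e-01 -9.82000e-01  9.22919e+02]
 [ 0.00000e+00  0.00000e+00  0.00000e+00  1.00000e+00]]
```

View pics/top0.png

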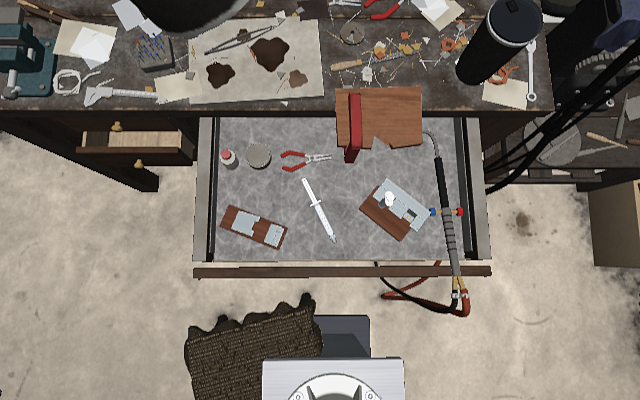

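View pics/side0.png

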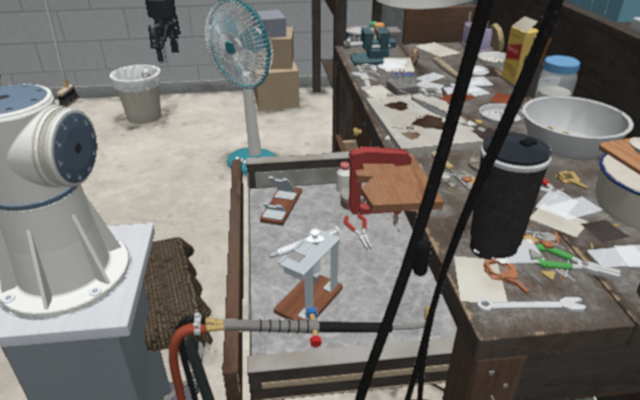

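Top view: syringe from about (305,180) to (335,243), rest at (255,227), rack at (398,208) with the spent syringe at (389,199). In the side view, a torch hose runs in front of the rack. I'll zoom in and get first numbers.

```bash
python3 - <<'E'
from h import *
z=np.load("top0.npz"); im=z["im"]; P=cloud(z["d"],z["K"],z["T"])
c=cv2.resize(im[165:265,215:465],None,fx=3.2,fy=3.2,interpolation=cv2.INTER_CUBIC)
cv2.imwrite("pics/crop0.png",c[...,::-1])
for n,(u0,u1,v0,v1) in dict(rest=(215,292,200,252),rack=(355,435,175,245),syr=(295,345,175,248)).items():
    Q=P[v0:v1,u0:u1]; zz=Q[...,2]; print(n,"floor",np.nanmedian(zz), np.histogram(zz[np.isfinite(zz)],bins=np.arange(-10,170,6))[0])
Q=P[175:248,295:345]; I=im[175:248,295:345].astype(int)
m=(Q[...,2]>6)&(Q[...,2]<40); X=Q[m][:,:2]; mu=X.mean(0); w,V=np.linalg.eigh(np.cov(X.T)); t=(X-mu)@V[:,1]
print(mu,V[:,1],t.min(),t.max())
E
```

```text
rest floor 1.9760850633697373 [   5 2005  383  404  583   70   62   71   76   56   53   35   36   38
   44   35   32    6    0    0    0    0    0    0    0    0    0    0
    0]
rack floor 2.080754646527339 [  19 2734  403  517  570    9    6    8    8    8   10   10   34   14
    5    5    6    3    5    4    3    6  939  206    0   45    2    0
    0]
syr floor 0.549444872354627 [  12 2733  489  180  220    0    0    0    0    0    0    0    0    0
    0    0    0    0    0    0    0    0    0    0    0    0    0    0
    0]
[486.32748212  29.22694627] [-0.90127631 -0.43324475] -89.41874261103041 80.23529404960205
```

View pics/crop0.png

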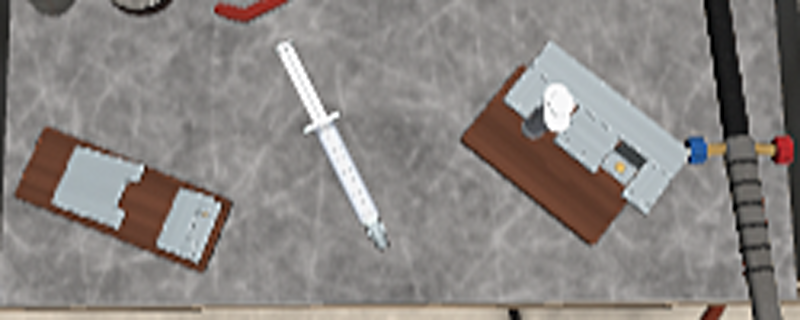

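Zoom: syringe tip at (380,240) points towards the robot, flange at (322,122). The rest's taller fork is left, with its notch opening right at (130,185), so tip heading is right/down. The rack's empty slot is at (625,165), with its mouth towards the lower left.

```bash
python3 - <<'E'
from h import *
z=np.load("top0.npz"); im=z["im"]; K,T=z["K"],z["T"]; P=cloud(z["d"],K,T)
hsv=cv2.cvtColor(im,cv2.COLOR_RGB2HSV)
def wood(box):
    u0,u1,v0,v1=box; M=np.zeros(im.shape[:2],bool); M[v0:v1,u0:u1]=1
    return M&(P[...,2]>8)&(P[...,2]<20)
def onplane(uv,h):
    d=np.c_[(uv[:,0]-K[0,2])/K[0,0],(uv[:,1]-K[1,2])/K[1,1],np.ones(len(uv))]@T[:3,:3].T
    return T[:3,3]+d*((h-T[2,3])/d[:,2])[:,None]
for n,b in dict(rest=(215,292,200,252),rack=(355,420,175,245)).items():
    m=(hsv[...,1]>90)&((hsv[...,0]<15)|(hsv[...,0]>170)); M=np.zeros_like(m); M[b[2]:b[3],b[0]:b[1]]=m[b[2]:b[3],b[0]:b[1]]
    v,u=np.nonzero(M); W=onplane(np.c_[u,v].astype(float),14)[:,:2].astype(np.float32)
    (c,s,a)=cv2.minAreaRect(W); print(n,c,s,a,cv2.boxPoints((c,s,a)).round(1).tolist())
# rack shelf top
v0,v1,u0,u1=175,245,355,435
Q=P[v0:v1,u0:u1]; m=(Q[...,2]>120)&(Q[...,2]<133); W=Q[m][:,:2].astype(np.float32); print("shelf",m.sum(),Q[m][:,2].mean(),cv2.minAreaRect(W),cv2.boxPoints(cv2.minAreaRect(W)).round(1).tolist())
# spent syringe top
m=Q[...,2]>137; print("spent",Q[m].mean(0),m.sum())
# rest steel
Q=P[200:252,215:292].reshape(-1,3); Q=Q[(Q[:,2]>24)]; print("forks",len(Q),Q[:,2].max())
np.save("forks.npy",Q)
E
```

```text
rest (449.4175109863281, 185.47079467773438) (150.82766723632812, 55.746124267578125) 67.9053955078125 [[395.20001220703125, 126.0999984741211], [446.8999938964844, 105.0999984741211], [503.6000061035156, 244.89999389648438], [452.0, 265.79998779296875]]
rack (480.3111877441406, -135.39389038085938) (124.878173828125, 73.10740661621094) 49.90922927856445 [[412.1000061035156, -159.60000610351562], [468.1000061035156, -206.6999969482422], [548.5, -111.19999694824219], [492.6000061035156, -64.0999984741211]]
shelf 1148 126.46522622313974 ((486.0709533691406, -139.7535400390625), (118.11312103271484, 53.918601989746094), 50.181365966796875) [[427.5, -167.8000030517578], [469.0, -202.39999389648438], [544.5999755859375, -111.69999694824219], [503.20001220703125, -77.0999984741211]]
spent [ 497.5347374  -112.94798244  144.11755193] 47
forks 570 93.55497019348138
```

```bash
python3 - <<'E'
from h import *
Q=np.load("forks.npy"); c=np.array([449.4,185.5]); th=np.deg2rad(67.905+180); h=np.array([np.cos(th),np.sin(th)]); l=np.array([-h[1],h[0]])
a=(Q[:,:2]-c)@h; b=(Q[:,:2]-c)@l; z=Q[:,2]; s40,c40=np.sin(np.deg2rad(40)),np.cos(np.deg2rad(40))
p=a*c40-(z-88)*s40; n=a*s40+(z-88)*c40
print(np.histogram(p,bins=np.arange(-80,80,5)))
for lo in (p.min(),):
  pass
k=np.histogram(p,bins=np.arange(-80,80,2))[0]; print(k)
for pc in (-0,):pass
up=(a<0)|(n>0)
from itertools import product
med1=np.median(p[(z>55)&(a<20)]); m=abs(p-med1)<4
print("upper",med1,"a0",med1/c40,"b range",b[m].min(),b[m].max(),"n",n[m].max(), np.polyfit(a[m],z[m],1), 'slope expected',c40/s40)
# notch: rows of n near the top
nn=n[m]-(med1/c40*s40); bb=b[m]; 
for t in range(-60,8,4):
    g=np.sort(bb[(nn>=t)&(nn<t+4)]); 
    if len(g)>2: i=np.argmax(np.diff(g)); print(t,len(g),g[0].round(1),g[i].round(1),g[i+1].round(1),g[-1].round(1))
E
```

```text
(array([  0,   0,   0,   0,   0,   0,   0,   0,   0,   0,   0,   0,   0,
         0,   0,   0,   0, 383,  20,   0,   0,   0,   0,   0,   0,   0,
         0,   0,   0,   2, 161]), array([-80, -75, -70, -65, -60, -55, -50, -45, -40, -35, -30, -25, -20,
       -15, -10,  -5,   0,   5,  10,  15,  20,  25,  30,  35,  40,  45,
        50,  55,  60,  65,  70,  75]))
[  0   0   0   0   0   0   0   0   0   0   0   0   0   0   0   0   0   0
   0   0   0   0   0   0   0   0   0   0   0   0   0   0   0   0   0   0
   0   0   0   0   0   0   1 175 207  18   2   0   0   0   0   0   0   0
   0   0   0   0   0   0   0   0   0   0   0   0   0   0   0   0   0   0
   0   0   2  74  81   8   2]
upper 8.231505522907703 a0 10.745467311782626 b range -21.862763965152844 24.008487579714465 n 14.585742241272937 [ 1.17159965 74.90122984] slope expected 1.19175359259421
-60 20 -21.7 9.8 14.9 22.8
-56 14 -13.8 -8.8 -1.7 20.5
-52 18 -20.9 14.2 19.1 23.4
-48 20 -21.4 11.8 16.9 16.9
-44 21 -19.4 -8.7 -1.7 22.5
-40 12 -20.6 -3.8 6.2 24.0
-36 18 -21.9 8.9 13.9 20.9
-32 21 -19.1 14.4 19.6 21.5
-28 20 -21.1 -15.5 -8.5 22.2
-24 18 -20.4 8.8 15.8 22.8
-20 20 -21.6 -16.8 -12.0 23.5
-16 21 -20.9 17.0 22.0 22.7
-12 21 -20.1 -3.7 2.0 20.5
-8 22 -21.3 11.4 15.5 23.2
-4 9 -20.6 -11.8 12.1 23.9
0 15 -21.8 -9.5 12.7 21.6
4 16 -21.0 -10.4 14.2 23.1
```

>>> step_arm(plan="0 0 -8.5 19 -36 -3 100;0 0 -17 38 -72 -6 100;0 0 -25.5 57 -108 -9 100;0 0 -34 76 -144 -12 100;0 0 -42.5 95 -180 -15 100;0 0 -51 114 -216 -18 100;0 0 -59.5 133 -252 -21 100;0 0 -68 152 -288 -24 100", force=40)

```text
clock: 0.9
eef_pos: [324.3, 311.3, 221.1]
tcp_rot: [-3.142, 0.0, 1.67]
contact_force: [0.6, -0.1, -0.7]
opening: 0.606
grasp_force: 0.0
```

>>> step_arm(plan="0 0 -8.5 19 -36 -3 100;0 0 -17 38 -72 -6 100;0 0 -25.5 57 -108 -9 100;0 0 -34 76 -144 -12 100;0 0 -42.5 95 -180 -15 100;0 0 -51 114 -216 -18 100;0 0 -59.5 133 -252 -21 100;0 0 -70.3 151 -289 -50 100")

```text
clock: 1.7
eef_pos: [477.7, 22.6, 173.5]
tcp_rot: [3.139, -0.005, 0.481]
contact_force: [0.8, 0.7, -0.0]
opening: 0.605
grasp_force: 0.0
```

```bash
python3 - <<'E'
from h import *
s=r.sense(); print({k:np.round(v,3) for k,v in s.items()})
im,d,K,T=snap("wrist"); np.savez("w1.npz",im=im,d=d,K=K,T=T); cv2.imwrite("pics/w1.png",im[...,::-1]); print(K,T.round(3))
E
```

```text
{'clock': np.float64(1.7), 'qpos': array([0.044, 0.212, 2.013, 0.   , 0.911, 1.133]), 'qvel': array([-0.81 ,  0.669,  0.011,  0.001, -0.663,  0.685]), 'joint_efforts': array([  5.07 , -51.915, -26.137,  -0.133,   2.239,  -1.203]), 'eef_pos': array([477.742,  22.602, 173.459]), 'tcp_rot': array([ 3.139, -0.005,  0.481]), 'contact_force': array([ 0.773,  0.669, -0.021]), 'wrist_torque': array([0.058, 0.015, 0.035]), 'grasp_force': np.float64(0.0), 'opening': np.float64(0.605)}
[[309.70691629   0.         318.85657068]
 [  0.         309.70691629 200.12039851]
 [  0.           0.           1.        ]] [[ 4.53000e-01 -8.56000e-01 -2.47000e-01  5.40546e+02]
 [-8.91000e-01 -4.35000e-01 -1.29000e-01  5.13820e+01]
 [ 3.00000e-03  2.78000e-01 -9.60000e-01  2.95735e+02]
 [ 0.00000e+00  0.00000e+00  0.00000e+00  1.00000e+00]]
```

View pics/w1.png

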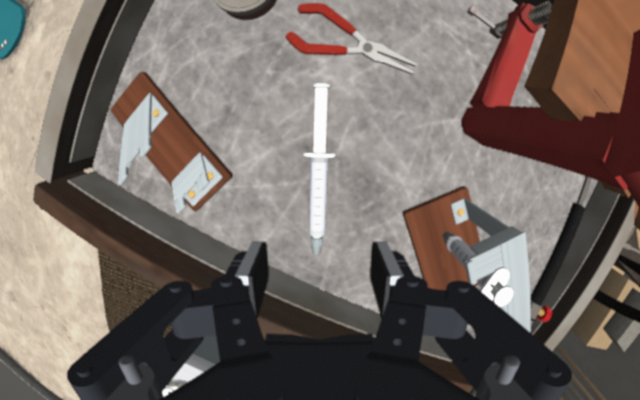

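Wrist view: syringe vertical at column ~320 between the fingers, disc at (321,86), flange at (319,155), tip at (317,250); pliers and red vise are well clear. Now a refined axis measurement.

```bash
cat >> h.py <<'E'
def fray(uv,K,T):
    uv=np.atleast_2d(uv).astype(float); q=np.c_[(uv[:,0]-K[0,2])/K[0,0],(uv[:,1]-K[1,2])/K[1,1]]
    th=np.linalg.norm(q,axis=1); s=np.where(th>1e-9,np.sin(th)/np.maximum(th,1e-9),1)
    return np.c_[q*s[:,None],np.cos(th)]@T[:3,:3].T
def fplane(uv,K,T,h):
    d=fray(uv,K,T); return T[:3,3]+d*((h-T[2,3])/d[:,2])[:,None]
E
python3 - <<'E'
from h import *
T=np.array(r.get_calibration("wrist")["world_from_camera"])
im,d,K,T2=snap("wrist"); s=r.sense(); print(s["eef_pos"],s["tcp_rot"],s["qvel"].round(3)); 
hsv=cv2.cvtColor(im,cv2.COLOR_RGB2HSV); M=((hsv[...,2]>195)&(hsv[...,1]<40)).astype(np.uint8); M[:,:290]=0;M[:,350:]=0;M[:75]=0;M[265:]=0
n,L,st,c=cv2.connectedComponentsWithStats(M); i=1+np.argmax(st[1:,4]); print(st[i])
W=[];wid=[]
for v in range(st[i,1],st[i,1]+st[i,3]):
    u=np.nonzero(L[v]==i)[0]
    if len(u): W.append([(u.min()+u.max())/2,v]); wid.append(len(u))
W=np.array(W); wid=np.array(wid); print(list(zip(W[:,1].astype(int),wid)))
P=fplane(W,K,T,9)[:,:2]; f=wid.argmax(); 
mu=P.mean(0); w,V=np.linalg.eigh(np.cov(P.T)); v=V[:,1]; v=v*np.sign(-v[0]); t=(P-mu)@v
fl=W[wid>=wid.max()-3].mean(0); of=fplane(fl,K,T,8.5)[0,:2]; o=mu+v*((of-mu)@v)
print("axis yaw",np.degrees(np.arctan2(v[1],v[0])),"flange",o,"barrel mid",o+34*v,"len from flange",t.min()-(o-mu)@v,t.max()-(o-mu)@v)
E
```

```text
[474.95623539  20.60338423 168.92074271] [-3.14115769e+00  3.11179767e-03  4.79299845e-01] [ 0.068 -0.046  0.007  0.028  0.067 -0.065]
[ 299   78   33  160 2323]
[(np.int64(78), np.int64(9)), (np.int64(79), np.int64(14)), (np.int64(80), np.int64(16)), (np.int64(81), np.int64(16)), (np.int64(82), np.int64(14)), (np.int64(83), np.int64(12)), (np.int64(84), np.int64(13)), (np.int64(85), np.int64(13)), (np.int64(86), np.int64(13)), (np.int64(87), np.int64(13)), (np.int64(88), np.int64(13)), (np.int64(89), np.int64(13)), (np.int64(90), np.int64(13)), (np.int64(91), np.int64(13)), (np.int64(92), np.int64(13)), (np.int64(93), np.int64(13)), (np.int64(94), np.int64(13)), (np.int64(95), np.int64(13)), (np.int64(96), np.int64(13)), (np.int64(97), np.int64(13)), (np.int64(98), np.int64(13)), (np.int64(99), np.int64(13)), (np.int64(100), np.int64(13)), (np.int64(101), np.int64(13)), (np.int64(102), np.int64(13)), (np.int64(103), np.int64(13)), (np.int64(104), np.int64(13)), (np.int64(105), np.int64(13)), (np.int64(106), np.int64(13)), (np.int64(107), np.int64(13)), (np.int64(108), np.int64(13)),
[... 3451 characters left out ...]
(220), np.int64(15)), (np.int64(221), np.int64(15)), (np.int64(222), np.int64(15)), (np.int64(223), np.int64(15)), (np.int64(224), np.int64(15)), (np.int64(225), np.int64(15)), (np.int64(226), np.int64(15)), (np.int64(227), np.int64(15)), (np.int64(228), np.int64(15)), (np.int64(229), np.int64(15)), (np.int64(230), np.int64(14)), (np.int64(231), np.int64(14)), (np.int64(232), np.int64(14)), (np.int64(233), np.int64(13)), (np.int64(234), np.int64(11)), (np.int64(235), np.int64(8)), (np.int64(236), np.int64(6)), (np.int64(237), np.int64(4))]
axis yaw -154.1359992334894 flange [506.69633497  37.25926307] barrel mid [476.1020454   22.42722189] len from flange -68.92222290779056 85.05540251002452
```

>>> step_arm(plan="0 0 -2.1 0.7 -1 -45 100;0 0 -2.1 0.7 -1 -90 100;0 0 -2.1 0.7 -1 -125 100;0 0 -2.1 0.7 -1 -145 100;0 0 -2.1 0.7 -1 -154 100;0 0 -2.1 0.7 -1 -154 100")

```text
clock: 2.4
eef_pos: [474.9, 23.5, 16.8]
tcp_rot: [-3.141, 0.002, 0.452]
contact_force: [0.4, 0.2, -1.1]
opening: 0.608
grasp_force: 0.0
```

```bash
python3 - <<'E'
from h import *
s=r.sense(); print(s["eef_pos"],s["tcp_rot"],s["contact_force"])
im,d,K,T=snap("wrist"); cv2.imwrite("pics/w2.png",im[...,::-1])
E
```

```text
[474.85006     23.47793535  16.79991688] [-3.14071221e+00  1.89556001e-03  4.51825408e-01] [ 0.37846868  0.16224993 -1.11851217]
```

View pics/w2.png

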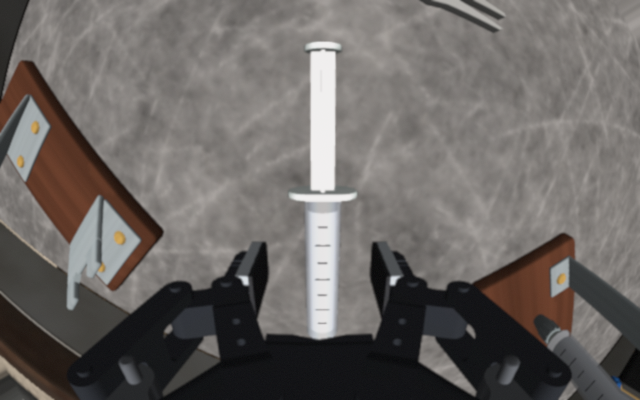

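The syringe is centred between the open jaws, its flange at (322,197). Close and lift.

>>> step_arm(plan="0 0 0 0 0 0 255;0 0 0 0 0 0 255;0 0 0 0 0 0 255;0 0 0 0 0 0 255;0 0 0 0 0 0 255", force=40)

```text
clock: 2.95
eef_pos: [476.4, 23.2, 18.7]
tcp_rot: [3.141, -0.002, 0.451]
contact_force: [-1.5, -0.6, 8.7]
opening: 0.178
grasp_force: 38.9
```

>>> step_arm(plan="0 0 0 0 0 8 255;0 0 0 0 0 40 255;0 0 0 0 0 90 255;0 0 0 0 0 130 255;0 0 0 0 0 130 255;0 0 0 0 0 130 255")

```text
clock: 3.55
eef_pos: [476.2, 23.1, 149.0]
tcp_rot: [3.14, -0.003, 0.451]
contact_force: [-0.4, 0.2, -0.9]
opening: 0.177
grasp_force: 39.3
```

```bash
python3 - <<'E'
from h import *
s=r.sense(); print(s["eef_pos"],s["tcp_rot"],s["contact_force"],s["wrist_torque"],s["opening"],s["grasp_force"])
im,d,K,T=snap("wrist"); np.savez("w3.npz",im=im,d=d,K=K,T=T); cv2.imwrite("pics/w3.png",im[...,::-1])
E
```

```text
[476.17744972  23.1076091  149.03872469] [ 3.14031753e+00 -2.91099386e-03  4.50818040e-01] [-0.40905091  0.15471565 -0.92325341] [-0.04666104  0.02755535 -0.02018611] 0.1768640895451096 39.309890270233154
```

View pics/w3.png

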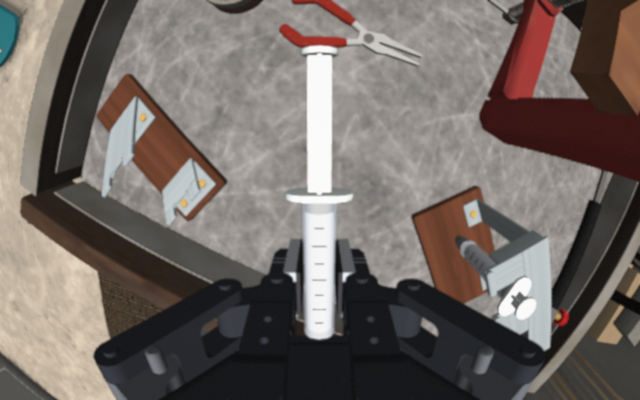

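Held firmly, level in view; flange at (319,197), disc at (319,50). Measure the syringe pose in the hand, then work out the rest move.

```bash
cat >> h.py <<'E'
from scipy.spatial.transform import Rotation as Ro
def fcloud(d,K,T):
    v,u=np.indices(d.shape); q=np.stack([(u-K[0,2])/K[0,0],(v-K[1,2])/K[1,1]],-1); th=np.linalg.norm(q,axis=-1)
    s=np.where(th>1e-9,np.tan(th)/np.maximum(th,1e-9),1); C=np.concatenate([q*s[...,None]*d[...,None],d[...,None],np.ones_like(d)[...,None]],-1)
    return (C@T.T)[...,:3]
E
python3 - <<'E'
from h import *
z=np.load("w3.npz"); P=fcloud(z["d"],z["K"],z["T"]); tcp=np.array([476.18,23.11,149.04]); R=Ro.from_euler("xyz",[3.1403,-.0029,.4508]).as_matrix()
L=(P-tcp)@R
for v in (47,50,60,90,120,150,180,190,194,197,200,204,210,230,260,300,320): print(v,L[v,319].round(1), L[v,312].round(1))
print("floor",P[150,200],P[250,220], "flange ends", L[197,292].round(1),L[197,347].round(1))
E
```

```text
47 [99.  -0.4  4.9] [99.  -3.3  5. ]
50 [97.8 -0.4  5.4] [97.9 -3.3  5.8]
60 [93.9 -0.4  8.2] [94.5 -3.5 12.1]
90 [80.5 -0.4  6.8] [80.9 -3.5 11.6]
120 [67.6 -0.4  7.5] [67.5 -3.5 11.9]
150 [54.5 -0.4  8.2] [53.9 -3.6 12.9]
180 [41.1 -0.5  8.3] [40.3 -3.7 11.8]
190 [36.7 -0.5  7.4] [35.6 -3.7 11.8]
194 [34.7 -0.5  8. ] [34.7 -3.6  8.2]
197 [34.3 -0.5  4.4] [34.6 -3.5  3.3]
200 [32.7 -0.5  5.1] [32.9 -3.5  4.5]
204 [31.4 -0.5  3.4] [30.8 -3.6  5.4]
210 [28.5 -0.5  3.9] [28.4 -3.6  4.3]
230 [18.7 -0.5  4.7] [18.7 -3.7  4.6]
260 [ 4.1 -0.5  3.3] [ 3.2 -3.8  4.9]
300 [-19.4  -0.5   4.2] [-19.6  -4.    4.5]
320 [-31.8  -0.5   3.4] [-33.1  -4.2   5. ]
floor [463.39627954 141.35225378  -0.8671707 ] [375.55720939  87.41014979  -2.20938533] flange ends [ 34.  -12.4   5.8] [33.8 12.   6.3]
```

>>> step_arm(plan="0 0 8 -10 15 20 255;0 0 16 -20 30 35 255;0 0 24 -30 45 51 255;0 0 32 -42 60 51 255;0 0 38 -52 75 51 255;0 0 42.1 -56 82 51 255;0 0 42.1 -56 82 51 255")

```text
clock: 4.3
eef_pos: [418.1, 105.5, 197.1]
tcp_rot: [-3.139, 0.002, 1.188]
contact_force: [-0.3, 0.6, -0.0]
opening: 0.175
grasp_force: 39.3
```

>>> step_arm(plan="7.41 -3.01 0 -1 -2 -10 255;14.83 -6.02 0 -2 -4 -20 255;22.24 -9.03 0 -3 -6 -30 255;29.65 -12.04 0 -5 -8 -42 255;37.06 -15.05 0 -6 -9.5 -52 255;37.06 -15.05 0 -6 -9.5 -52 255;37.06 -15.05 0 -6 -9.5 -52 255")

```text
clock: 5.0
eef_pos: [412.7, 94.5, 144.8]
tcp_rot: [-3.137, -0.701, 1.177]
contact_force: [-1.0, -0.9, -0.9]
opening: 0.178
grasp_force: 39.3
```

```bash
python3 - <<'E'
from h import *
s=r.sense(); print({k:np.round(v,3) for k,v in s.items()})
p=s["eef_pos"]; R=Ro.from_euler("xyz",s["tcp_rot"]).as_matrix()
h=np.array([-.3762,-.9266,0]);t=np.deg2rad(40);zz=np.array([0,0,1]);e=np.cos(t)*h-np.sin(t)*zz;n=np.sin(t)*h+np.cos(t)*zz;l=np.cross(zz,h)
Rg=np.c_[-e,np.cross(-n,-e),-n]; print("rot err deg",np.degrees((Ro.from_matrix(Rg)*Ro.from_matrix(R).inv()).as_rotvec()))
S=np.array([446.4,175.1,88]); o=p+32.5*R[:,0]+10.8*R[:,2]; print("origin rel seat e,l,n",(o-S)@e,(o-S)@l,(o-S)@n)
im,d,K,T=snap("wrist"); np.savez("w4.npz",im=im,d=d,K=K,T=T); cv2.imwrite("pics/w4.png",im[...,::-1])
E
```

```text
{'clock': np.float64(5.0), 'qpos': array([-0.301,  0.24 ,  2.341,  1.06 ,  0.828, -0.763]), 'qvel': array([-0.299,  0.169,  0.093,  0.543,  0.159, -0.751]), 'joint_efforts': array([  1.474, -36.267, -17.658,   2.099,   2.546,  -0.246]), 'eef_pos': array([412.659,  94.548, 144.836]), 'tcp_rot': array([-3.137, -0.701,  1.177]), 'contact_force': array([-0.955, -0.889, -0.85 ]), 'wrist_torque': array([-0.363,  0.131, -0.029]), 'grasp_force': np.float64(39.258), 'opening': np.float64(0.178)}
rot err deg [-0.22238166 -0.13146112  0.26433182]
origin rel seat e,l,n -2.162909085769918 -0.768212265669393 88.96317394372666
```

View pics/w4.png

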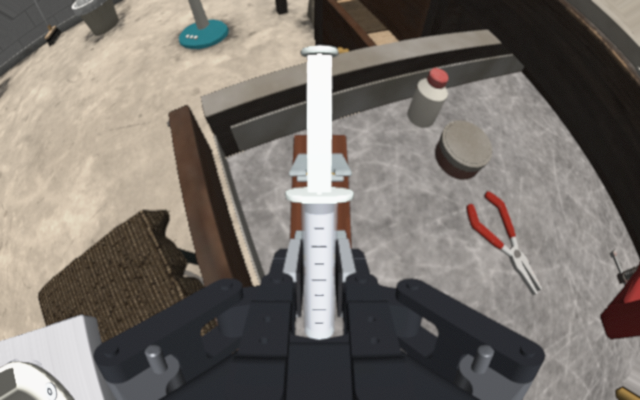

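The rest is centred beneath the syringe (prongs at columns 292 and 349). Descend along the notch normal.

>>> step_arm(plan="0 0 0 5 12 -15 255;0 0 0 10 24 -29 255;0 0 0 15 35 -43 255;0 0 0 18 43 -52 255;0 0 0 18 43 -52 255;0 0 0 18 43 -52 255")

```text
clock: 5.65
eef_pos: [431.2, 138.6, 94.2]
tcp_rot: [-3.14, -0.697, 1.184]
contact_force: [-0.2, -0.9, -0.3]
opening: 0.179
grasp_force: 39.3
```

```bash
cat > chk.py <<'E'
from h import *
s=r.sense(); p=s["eef_pos"]; R=Ro.from_euler("xyz",s["tcp_rot"]).as_matrix()
h=np.array([-.3762,-.9266,0]);t=np.deg2rad(40);zz=np.array([0,0,1]);e=np.cos(t)*h-np.sin(t)*zz;n=np.sin(t)*h+np.cos(t)*zz;l=np.cross(zz,h)
Rg=np.c_[-e,np.cross(-n,-e),-n]; print("rot err deg",np.degrees((Ro.from_matrix(Rg)*Ro.from_matrix(R).inv()).as_rotvec()))
S=np.array([446.4,175.1,88]); o=p+32.5*R[:,0]+10.8*R[:,2]; print("origin rel seat e,l,n",(o-S)@e,(o-S)@l,(o-S)@n,s["contact_force"],s["opening"],s["grasp_force"],s["clock"])
E
python3 chk.py; python3 - <<'E'
from h import *
im,d,K,T=snap("wrist"); np.savez("w5.npz",im=im,d=d,K=K,T=T); cv2.imwrite("pics/w5.png",im[...,::-1])
E
```

```text
rot err deg [ 0.01618617 -0.09253894 -0.02222357]
origin rel seat e,l,n -6.21969286595661 -0.31979308144733704 19.333982381958744 [-0.2295134  -0.87517924 -0.28610474] 0.17918662091030566 39.26043212413788 5.65
```

View pics/w5.png

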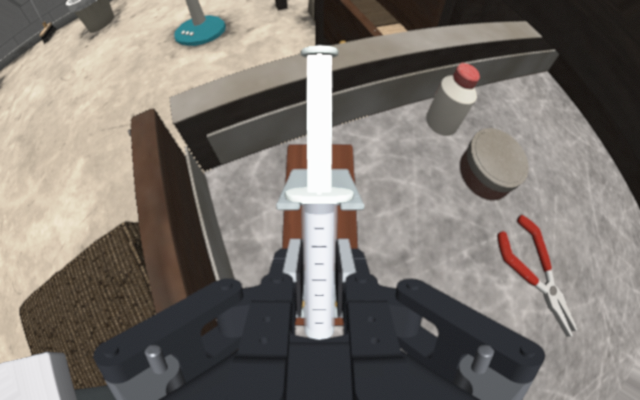

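Fork edges at columns 279/361 centre on the syringe at 319-320. Lower the rest of the way.

>>> step_arm(plan="0 0 0 1.5 3.6 -4.6 255;0 0 0 2.9 7.1 -9.2 255;0 0 0 3.9 9.5 -12.3 255;0 0 0 4.3 10.7 -13.8 255;0 0 0 4.3 10.7 -13.8 255")

```text
clock: 6.2
eef_pos: [435.7, 149.5, 80.4]
tcp_rot: [-3.141, -0.698, 1.186]
contact_force: [-0.2, -0.1, -0.3]
opening: 0.179
grasp_force: 39.3
```

```bash
python3 chk.py
```

```text
rot err deg [ 0.00530344 -0.01149892 -0.03889143]
origin rel seat e,l,n -6.3902958839064095 -0.2855962757642088 1.2011195666514238 [-0.22249549 -0.14906201 -0.3380435 ] 0.17875624536299128 39.26097750663757 6.2
```

>>> step_arm(plan="0 0 0 -0.5 -1.1 -1.7 255;0 0 0 -0.9 -2.2 -3.3 255;0 0 0 -0.9 -2.2 -3.3 255")

```text
clock: 6.5
eef_pos: [434.8, 146.9, 77.2]
tcp_rot: [3.141, -0.698, 1.185]
contact_force: [0.1, 0.0, -0.8]
opening: 0.182
grasp_force: 39.3
```

```bash
python3 chk.py; python3 - <<'E'
from h import *
s=r.sense(); p=s["eef_pos"]; R=Ro.from_euler("xyz",s["tcp_rot"]).as_matrix()
im,d,K,T=snap("wrist"); np.savez("w6.npz",im=im,d=d,K=K,T=T); cv2.imwrite("pics/w6.png",cv2.resize(im[130:350,220:420],None,fx=2.7,fy=2.7,interpolation=cv2.INTER_CUBIC)[...,::-1])
E
```

```text
rot err deg [ 0.01193721  0.00215059 -0.00532646]
origin rel seat e,l,n -2.222530316251518 -0.11624614073971824 0.5044748527466181 [ 0.1256254   0.01573655 -0.7832162 ] 0.181993779043078 39.2627227306366 6.5
```

View pics/w6.png

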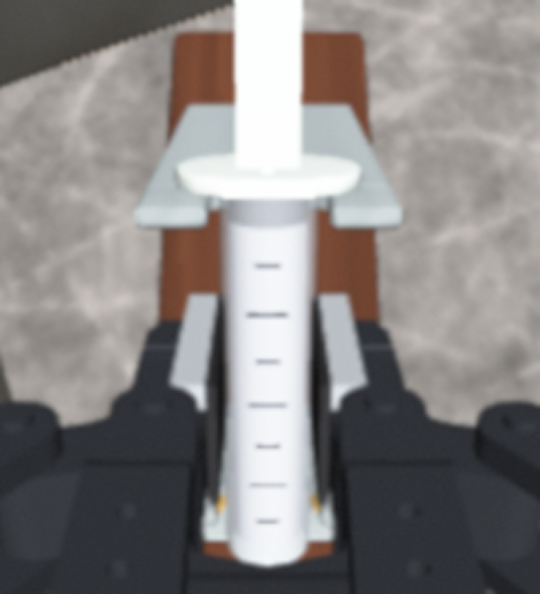

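Barrel is in both notches, flange just above the upper fork. Release and back off along the normal.

>>> step_arm(plan="0 0 0 -0.2 -0.5 -0.5 255;0 0 0 -0.2 -0.5 -0.5 150;0 0 0 -0.2 -0.5 -0.5 110;0 0 0 -0.2 -0.5 -0.5 110;0 0 0 -0.2 -0.5 -0.5 110;0 0 0 -0.2 -0.5 -0.5 110")

```text
clock: 7.15
eef_pos: [434.8, 146.6, 76.9]
tcp_rot: [3.141, -0.698, 1.186]
contact_force: [-0.6, -0.5, -0.3]
opening: 0.568
grasp_force: 0.0
```

>>> step_arm(plan="0 0 0 -3 -7 10 110;0 0 0 -8 -20 25 110;0 0 0 -15 -37 48 110;0 0 0 -22 -54 70 110;0 0 0 -29 -72 92 110;0 0 0 -29 -72 92 110;0 0 0 -29 -72 92 110")

```text
clock: 7.85
eef_pos: [406.2, 74.3, 169.1]
tcp_rot: [3.139, -0.698, 1.186]
contact_force: [0.2, 0.6, -0.0]
opening: 0.569
grasp_force: 0.0
```

```bash
python3 chk.py; python3 - <<'E'
from h import *
im,d,K,T=snap("wrist"); np.savez("w7.npz",im=im,d=d,K=K,T=T); cv2.imwrite("pics/w7.png",im[...,::-1])
im,d,K,T=snap("top"); np.savez("top1.npz",im=im,d=d,K=K,T=T)
E
```

```text
rot err deg [0.03657429 0.10903293 0.04553689]
origin rel seat e,l,n -1.5042111974907462 0.649368307557573 121.08928118184679 [ 0.23452104  0.58245209 -0.00771243] 0.5693599065776993 0.0 7.85
```

View pics/w7.png

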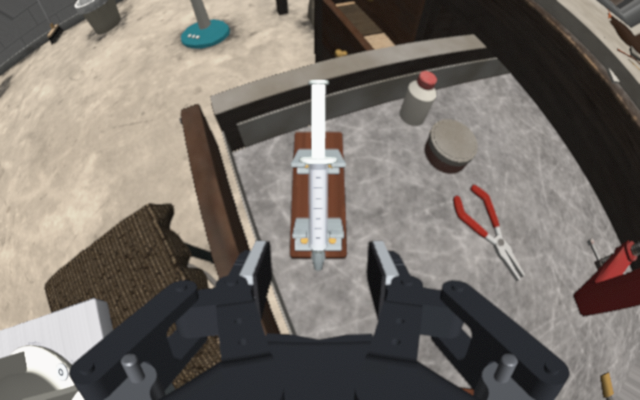

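It lies in the rest with the flange at the upper fork (320,160) and the tip low at (319,258). Picture views are spent, so from here I use numbers. Measure the rod.

```bash
python3 - <<'E'
from h import *
h=np.array([-.3762,-.9266,0]);t=np.deg2rad(40);zz=np.array([0,0,1]);e=np.cos(t)*h-np.sin(t)*zz;n=np.sin(t)*h+np.cos(t)*zz;l=np.cross(zz,h)
B=np.c_[e,l,n]; S=np.array([446.4,175.1,88])
for f,fc in(("w7.npz",fcloud),("top1.npz",cloud)):
    z=np.load(f); L=(fc(z["d"],z["K"],z["T"])-S)@B
    m=(L[...,0]>-62)&(L[...,0]<-8)&(abs(L[...,1])<14)&(L[...,2]>-8)&(L[...,2]<15); q=L[m]; print(f,m.sum(),"rod l",np.median(q[:,1]),"n",np.median(q[:,2]),"fit l",np.polyfit(q[:,0],q[:,1],1),"fit n",np.polyfit(q[:,0],q[:,2],1))
    m=(abs(L[...,1])<8)&(L[...,2]>-12)&(L[...,2]<15)&(L[...,0]>-90)&(L[...,0]<-55); print("disc end e",np.sort(L[m][:,0])[:8].round(1))
    g=(abs(L[...,1])<6)&(L[...,2]>1)&(L[...,2]<15)&(abs(L[...,0])<15); a=L[g]; print("flange/barrel",[(k,np.round(np.median(a[(a[:,0]>=k)&(a[:,0]<k+1.5)][:,2]),1)) for k in np.arange(-10,8,1.5)])
E
```

```text
w7.npz 807 rod l 0.14125206721677833 n 0.3371127324970187 fit l [-0.01206854 -0.49625907] fit n [0.00189265 0.91764801]
disc end e [-66.7 -66.6 -66.5 -66.4 -66.4 -66.4 -66.4 -66.4]
flange/barrel [(np.float64(-10.0), np.float64(5.1)), (np.float64(-8.5), np.float64(3.7)), (np.float64(-7.0), np.float64(4.6)), (np.float64(-5.5), np.float64(2.9)), (np.float64(-4.0), np.float64(3.9)), (np.float64(-2.5), np.float64(6.8)), (np.float64(-1.0), np.float64(7.7)), (np.float64(0.5), np.float64(7.5)), (np.float64(2.0), np.float64(7.1)), (np.float64(3.5), np.float64(7.1)), (np.float64(5.0), np.float64(6.7)), (np.float64(6.5), np.float64(7.4))]
top1.npz 112 rod l -0.4498598506001479 n 1.8886296243985696 fit l [-0.00249213 -0.25552431] fit n [-0.00426817  2.05828605]
disc end e [-69.3 -69.2 -69.1 -69.  -68.9 -68.9 -68.9 -68.5]
flange/barrel [(np.float64(-10.0), np.float64(2.6)), (np.float64(-8.5), np.float64(1.5)), (np.float64(-7.0), np.float64(2.5)), (np.float64(-5.5), np.float64(3.9)), (np.float64(-4.0), np.float64(5.9)), (np.float64(-2.5), np.float64(8.1)), (np.float64(-1.0), np.float64(8.0)), (np.float64(0.5), np.float64(8.3)), (np.float64(2.0), np.float64(8.9)), (np.float64(3.5), np.float64(8.0)), (np.float64(5.0), np.float64(8.7)), (np.float64(6.5), np.float64(7.4))]
```

Syringe is seated as planned (rod line within 0.5 mm, flange at e≈0). Untilt and move over the plunger middle (456,199,110).

>>> step_arm(plan="-7.41 3.01 0 5 15 10 110;-14.83 6.02 0 15 40 20 110;-22.24 9.03 0 25 65 25 110;-29.65 12.04 0 38 95 25 110;-37.06 15.05 0 50 125 25 110;-37.06 15.05 0 50 125 25 110;-37.06 15.05 0 50 125 25 110")

```text
clock: 8.65
eef_pos: [456.3, 202.3, 193.4]
tcp_rot: [3.14, 0.004, 1.187]
contact_force: [-0.7, 0.5, -0.8]
opening: 0.569
grasp_force: 0.0
```

```bash
cat > chk2.py <<'E'
from h import *
s=r.sense(); p=s["eef_pos"]; R=Ro.from_euler("xyz",s["tcp_rot"]).as_matrix()
a=np.deg2rad(67.9); X=np.array([np.cos(a),np.sin(a),0]);Z=np.array([0,0,-1.]); Rg=np.c_[X,np.cross(Z,X),Z]
print("rot err",np.degrees((Ro.from_matrix(Rg)*Ro.from_matrix(R).inv()).as_rotvec()).round(2),"to go",(np.array([456.2,199.2,104.5])-p).round(2),s["contact_force"].round(1),s["qpos"].round(2))
E
python3 chk2.py
```

```text
rot err [ 0.24  0.01 -0.12] to go [ -0.12  -3.1  -88.92] [-0.7  0.5 -0.8] [ 0.42  0.22  1.95 -0.    0.98  0.8 ]
```

>>> step_arm(plan="0 0 0 0 0 -20 110;0 0 0 0 0 -45 110;0 0 0 0 0 -60 110;0 0 0 0 0 -60 110")

```text
clock: 9.05
eef_pos: [453.2, 199.9, 130.6]
tcp_rot: [-3.137, 0.004, 1.188]
contact_force: [0.8, 0.2, -0.7]
opening: 0.567
grasp_force: 0.0
```

```bash
python3 chk2.py
```

```text
rot err [ 0.11 -0.36 -0.14] to go [  2.98  -0.68 -26.12] [ 0.8  0.2 -0.7] [0.41 0.31 2.   0.   0.84 0.79]
```

>>> step_arm(plan="0 0 0 2 -0.5 -6 110;0 0 0 2 -0.5 -15 110;0 0 0 2 -0.5 -22 110;0 0 0 2 -0.5 -26 110;0 0 0 2 -0.5 -26 110;0 0 0 2 -0.5 -26 110")

```text
clock: 9.65
eef_pos: [457.9, 199.1, 108.0]
tcp_rot: [3.142, -0.0, 1.185]
contact_force: [0.6, 0.4, -0.0]
opening: 0.571
grasp_force: 0.0
```

```bash
python3 chk2.py
```

```text
rot err [-0.    0.01 -0.02] to go [-1.67  0.12 -3.51] [ 0.6  0.4 -0. ] [0.41 0.35 2.01 0.   0.78 0.79]
```

Settled. Final small correction, then close on the rod.

>>> step_arm(plan="0 0 0 -1.7 0.1 -3.5 110;0 0 0 -1.7 0.1 -3.5 110;0 0 0 -1.7 0.1 -3.5 255;0 0 0 -1.7 0.1 -3.5 255;0 0 0 -1.7 0.1 -3.5 255;0 0 0 -1.7 0.1 -3.5 255;0 0 0 -1.7 0.1 -3.5 255;0 0 0 -1.7 0.1 -3.5 255", force=60)

```text
clock: 10.45
eef_pos: [456.2, 199.3, 104.5]
tcp_rot: [3.141, -0.0, 1.186]
contact_force: [-0.4, 1.0, 2.5]
opening: 0.108
grasp_force: 58.5
```

```bash
python3 chk2.py
```

```text
rot err [-0.01  0.02 -0.03] to go [-0.02 -0.12 -0.02] [-0.4  1.   2.5] [0.41 0.35 2.02 0.   0.77 0.79]
```

>>> step_arm(plan="0 0 0 -1 -2 3 255;0 0 0 -3 -7 9 255;0 0 0 -6 -15 19 255;0 0 0 -10 -24 31 255;0 0 0 -12 -30 60 255;0 0 0 -12 -30 95 255;0 0 0 -12 -30 120 255;0 0 0 -12 -30 120 255")

```text
clock: 11.25
eef_pos: [445.6, 169.1, 228.7]
tcp_rot: [3.137, -0.004, 1.185]
contact_force: [0.3, -0.0, -0.3]
opening: 0.109
grasp_force: 58.4
```

```bash
cat > hand.py <<'E'
from h import *
# syringe in hand, tool frame: rod axis from wrist depth
s=r.sense(); p=s["eef_pos"]; R=Ro.from_euler("xyz",s["tcp_rot"]).as_matrix(); print(p.round(1),s["tcp_rot"].round(3),s["contact_force"].round(1),s["opening"].round(3),s["qpos"].round(2),s["clock"])
im,d,K,T=snap("wrist"); np.savez("wh.npz",im=im,d=d,K=K,T=T,p=p,R=R); L=(fcloud(d,K,T)-p)@R
hsv=cv2.cvtColor(im,cv2.COLOR_RGB2HSV); w=(hsv[...,1]<45)&(hsv[...,2]>170)&(abs(L[...,1])<25)&(L[...,2]>-80)&(L[...,2]<130)&(abs(L[...,0])<140)
n,lab,st,c=cv2.connectedComponentsWithStats(w.astype(np.uint8))
for i in np.argsort(-st[1:,4])[:5]+1: q=L[lab==i]; print(st[i],q.min(0).round(),np.median(q,0).round(1),q.max(0).round())
E
python3 hand.py
```

```text
Traceback (most recent call last):
  File "hand.py", line 3, in <module>
    s=r.sense(); p=s["eef_pos"]; R=Ro.from_euler("xyz",s["tcp_rot"]).as_matrix(); print(p.round(1),s["tcp_rot"].round(3),s["contact_force"].round(1),s["opening"].round(3),s["qpos"].round(2),s["clock"])
                                                                                                                                                     ^^^^^^^^^^^^^^^^^^
AttributeError: 'float' object has no attribute 'round'
```

```bash
sed -i 's/s\["opening"\].round(3)/s["opening"]/' hand.py; python3 hand.py; python3 - <<'E'
from h import *
z=np.load("wh.npz"); L=(fcloud(z["d"],z["K"],z["T"])-z["p"])@z["R"]
m=(abs(L[...,1])<5)&(L[...,0]>12)&(L[...,0]<50)&(L[...,2]>-50)&(L[...,2]<10)
q=L[m]; print(len(q),"rod: tan",np.polyfit(q[:,0],q[:,2],1),np.polyfit(q[:,0],q[:,1],1),q.max(0),q.min(0))
for x0 in range(12,40,4): a=q[(q[:,0]>=x0)&(q[:,0]<x0+4)]; print(x0,len(a),np.percentile(a[:,2],[5,50,95]).round(1) if len(a) else '')
E
```

```text
[445.6 169.1 228.7] [ 3.137 -0.004  1.185] [ 0.3 -0.  -0.3] 0.10898806775664974 [ 0.36  0.14  1.96 -0.    1.04  0.75] 11.25
[ 296  226   46  108 2848] [-93. -11. -31.] [ 19.2  -0.3 -19.3] [30. 10. 65.]
[296 272   8  10  44] [  7.  -9. -28.] [ 10.1  -7.3 -20.3] [ 12.  -7. -19.]
[335 272   8  10  44] [  7.   6. -29.] [ 10.1   6.7 -20.2] [ 13.   9. -19.]
1101 rod: tan [  0.94499882 -47.11964734] [ 0.00544517 -0.21055973] [ 30.08094661   4.99692254 -17.49439112] [ 12.02942416  -4.9848632  -31.15407694]
12 11 [-22.4 -21.3 -20.6]
16 110 [-30.4 -29.2 -28.1]
20 450 [-29.6 -27.1 -24.2]
24 415 [-24.9 -22.2 -19.6]
28 115 [-20.8 -19.2 -17.9]
32 0 
36 0
```

Gripped, and hanging as expected. Swing to in front of the rack, turning −107.7°.

>>> step_arm(plan="0 0 -8 -1 -22 0 255;0 0 -16 -2 -44 0 255;0 0 -24 -3 -66 0 255;0 0 -32 -4 -88 0 255;0 0 -40 -5 -110 0 255;0 0 -48 -6 -132 0 255;0 0 -56 -7 -154 0 255")

```text
clock: 12.0
eef_pos: [435.7, 14.0, 223.5]
tcp_rot: [-3.141, 0.002, 0.202]
contact_force: [-0.2, 0.0, 0.1]
opening: 0.112
grasp_force: 58.4
```

>>> step_arm(plan="0 0 -8 -1 -22 0 255;0 0 -16 -2 -44 0 255;0 0 -24 -3 -66 0 255;0 0 -32 -4 -88 0 255;0 0 -40 -5 -110 0 255;0 0 -47 -6 -132 0 255;0 0 -51.7 -7 -146 0 255;0 0 -51.7 -7 -146 0 255")

```text
clock: 12.8
eef_pos: [428.9, -132.0, 223.6]
tcp_rot: [3.141, 0.001, -0.697]
contact_force: [0.2, 0.3, -0.6]
opening: 0.11
grasp_force: 58.5
```

```bash
cat > chk3.py <<'E'
from h import *
import sys
s=r.sense(); p=s["eef_pos"]; R=Ro.from_euler("xyz",s["tcp_rot"]).as_matrix(); R0=Ro.from_rotvec(np.deg2rad(50)*np.array([-.640,-.768,0])).as_matrix()
a=np.deg2rad(67.9-107.7); X=np.array([np.cos(a),np.sin(a),0]);Z=np.array([0,0,-1.]); Rg=np.c_[X,np.cross(Z,X),Z]
for n,G in(("untilted",Rg),("tilted",R0@Rg)): print(n,"rot to go",np.degrees((Ro.from_matrix(G)*Ro.from_matrix(R).inv()).as_rotvec()).round(2))
print("M",(p-5*R[:,2]).round(1),p.round(1),s["contact_force"].round(1),s["qpos"].round(2),s["opening"],s["clock"])
E
python3 chk3.py
```

```text
untilted rot to go [-0.01 -0.1   0.16]
tilted rot to go [-32.06 -38.45   0.18]
M [ 428.9 -132.   228.6] [ 428.9 -132.   223.6] [ 0.2  0.3 -0.6] [-0.3   0.1   2.02 -0.    1.03  1.97] 0.1099313331457545 12.8
```

>>> step_arm(plan="-5.3 -6.4 0 1 0 -1 255;-10.7 -12.8 0 2 0 -2 255;-16 -19.2 0 3 0 -3 255;-21.3 -25.6 0 4 -1 -4 255;-26.7 -32 0 5 -1 -5 255;-32 -38.4 0.2 5 -1 -5 255;-32 -38.4 0.2 5 -1 -5 255;-32 -38.4 0.2 5 -1 -5 255")

```text
clock: 13.6
eef_pos: [416.2, -161.7, 278.0]
tcp_rot: [-3.137, -0.798, -0.656]
contact_force: [0.1, 0.7, -1.0]
opening: 0.108
grasp_force: 58.6
```

```bash
python3 chk3.py; python3 - <<'E'
from h import *
s=r.sense();p=s["eef_pos"];R=Ro.from_euler("xyz",s["tcp_rot"]).as_matrix();M=p-5*R[:,2]
rx=np.array([.768,-.640,0]);ry=np.array([.640,.768,0]);B=np.c_[rx,ry,[0,0,1]]
for n,fc in(("top",cloud),("side",cloud),("wrist",fcloud)):
    im,d,K,T=snap(n); np.savez(f"{n}2.npz",im=im,d=d,K=K,T=T); L=(fc(d,K,T)-M)@B
    hsv=cv2.cvtColor(im,cv2.COLOR_RGB2HSV); w=(hsv[...,1]<60)&(hsv[...,2]>150)
    m=w&(abs(L[...,0])<30)&(abs(L[...,1])<25)&(L[...,2]>-145)&(L[...,2]<45); q=L[m]; print(n,len(q))
    for z0 in range(-145,45,10):
        a=q[(q[:,2]>=z0)&(q[:,2]<z0+10)]
        if len(a)>3: print(z0,len(a),np.median(a,0).round(1),a.min(0).round(1)[:2],a.max(0).round(1))
E
```

```text
untilted rot to go [28.41 35.85 -2.2 ]
tilted rot to go [-2.79 -3.21 -2.4 ]
M [ 413.4 -159.5  281.4] [ 416.2 -161.7  278. ] [ 0.1  0.7 -1. ] [-0.09 -0.24  2.44 -1.07  0.45  3.01] 0.10780174275279637 13.6
top 124
-5 10 [13.6 10.6  0.8] [ 10.2 -15.2] [17.2 12.4  3.8]
5 13 [ 3.8  9.9 10.9] [-20.7  -6.9] [ 8.9 11.9 14. ]
15 17 [-4.  -7.  17.6] [ -7.3 -10. ] [ 0.1 10.9 24.3]
25 78 [ 0.1  1.1 32.9] [-10.   -6.5] [ 7.9  8.6 34.9]
35 4 [-1.  -1.1 35.2] [-3.4 -3.6] [ 5.5  1.9 35.5]
side 377
-115 33 [  -3.9   -7.2 -110.3] [-12.  -10.3] [  -0.2    2.5 -105.8]
-65 5 [  1.9   2.  -60.6] [1.4 1. ] [  2.8   2.3 -56.8]
-45 9 [  3.7  -0.7 -35.5] [ -5.6 -15. ] [  4.6   6.8 -35.2]
-35 101 [ -1.2  -6.4 -32.3] [-13.2 -17.4] [  5.9  13.3 -25.9]
-15 5 [ 16.7 -12.6 -11. ] [ 12.5 -13.9] [ 19.  -11.6  -8.1]
-5 56 [14.4 -6.7  1. ] [  7.3 -14.2] [19.6 16.5  4.9]
5 64 [ 4.2 -1.4 10.2] [-19.7 -13.4] [10.9 14.3 14.9]
15 25 [-1.5 -8.6 17.9] [-17.6 -13.8] [ 6.3 23.  25. ]
25 67 [ 1.4 -2.1 32.5] [-13.5 -10.5] [10.  16.6 34.1]
wrist 2906
-115 27 [ -15.3    1.8 -109.3] [-16.2  -5.7] [ -11.2    9.7 -105.4]
-105 35 [ -14.1    0.3 -101.8] [-15.9  -6.3] [ -8.6   9.5 -95.5]
-95 11 [-12.    6.9 -91.9] [-13.9  -6. ] [ -9.2   9.1 -85.8]
-45 23 [-10.1   1.1 -37.7] [-10.6  -3.8] [ -9.4   6.9 -35. ]
-35 323 [ -6.6   1.7 -32.4] [-10.6  -3.8] [ -2.1   7.4 -25.2]
-25 86 [ -2.2   2.2 -19.7] [-6.8 -1.8] [ -1.1   6.  -15.1]
-15 82 [-1.2  1.7 -9.3] [-5.8 -1.6] [-0.6  5.7 -5.1]
-5 199 [-0.3  2.1  0.8] [-16.4  -9.1] [20.  20.6  4.9]
5 318 [ 2.5  1.6 10.3] [-12.4  -9.4] [11.9 20.4 15. ]
15 322 [-2.5  1.6 17.9] [-10.5 -16.2] [ 1.6 23.9 24.7]
25 1476 [ 2.2  1.8 31.9] [-8.5 -6.2] [11.2 10.1 34.4]
```

The joint readout shows joint 6 pinned at its limit (3.01), so the arm went off the commanded pose (z 278). The wrist has to reach that orientation on joint 4's other branch. I'll fit the kinematics and plan a path.

```bash
cat > kin.py <<'E'
from h import *
from scipy.optimize import least_squares
def Rq(q): return Ro.from_euler("ZYYZYZ"[:3] if 0 else "Z",q[0])*Ro.from_euler("Y",q[1]+q[2])*Ro.from_euler("Z",q[3])*Ro.from_euler("Y",q[4])*Ro.from_euler("Z",q[5]+np.pi/2)
def fk(q,k):
    r0,z0,a2,a3,off,L=k; s,c=np.sin,np.cos; f=q[1]+q[2]
    rr=r0+a2*s(q[1])+a3*s(f)+off*c(f); zz=z0+a2*c(q[1])+a3*c(f)-off*s(f); R=Rq(q)
    return np.array([rr*c(q[0]),rr*s(q[0]),zz])+L*R.as_matrix()[:,2],R
D=[([1.2896,.35367,1.63418,0,1.15519,-.0024],[171.86,600.41,244.53]),([.044,.212,2.013,0,.911,1.133],[477.74,22.6,173.46]),([-.301,.24,2.341,1.06,.828,-.763],[412.66,94.55,144.84]),
([.42,.22,1.95,0,.98,.8],[456.3,202.3,193.4]),([.41,.35,2.01,0,.78,.79],[457.9,199.1,108]),([.36,.14,1.96,0,1.04,.75],[445.6,169.1,228.7]),([-.3,.1,2.02,0,1.03,1.97],[428.9,-132,223.6])]
s=r.sense(); D.append((s["qpos"],s["eef_pos"]))
k=least_squares(lambda k:np.concatenate([[0.001*(k[0]),0.001*k[4]]]+[(fk(np.array(q),k)[0]-p)*(1 if i in(0,1,2,7) else .3) for i,(q,p) in enumerate(D)]),[0,300,500,500,0,250]).x
def solve(p,R,q0):
    lo=np.array([-2.63,-.92,.06,-1.3,0.0,-3.02]);hi=np.array([2.63,2.1,2.66,4.44,2.69,3.02])
    f=lambda q:np.concatenate([(fk(q,k)[0]-p)/100,(R*fk(q,k)[1].inv()).as_rotvec()])
    o=least_squares(f,np.clip(q0,lo+.01,hi-.01),bounds=(lo,hi)); return o.x,np.abs(o.fun).max()
a=np.deg2rad(67.9-107.7); X=np.array([np.cos(a),np.sin(a),0]);Z=np.array([0,0,-1.]); Rg=Ro.from_matrix(np.c_[X,np.cross(Z,X),Z])
Rt=Ro.from_rotvec(np.deg2rad(50)*np.array([-.640,-.768,0]))*Rg
E
python3 - <<'E'
from kin import *
print(k.round(1)); 
for q,p in D: print((fk(np.array(q),k)[0]-p).round(1))
print("rot",np.degrees((Ro.from_euler("xyz",s["tcp_rot"])*Rq(s["qpos"]).inv()).as_rotvec()).round(2))
tz=Rt.as_matrix()[:,2]; print(tz)
for z in (290,250,220,190,165,160):
  for back in (40,0):
    M=np.array([462.0,-156.1,z])-back*np.array([.768,-.64,0]); best=[]
    for q0 in ([-.1,-.2,2.4,-1.,.5,2.9],[-.1,-.2,2.4,3.9,.5,-2],[-.1,-.2,2.4,3.,.5,-1]):
        q,e=solve(M+5*tz,Rt,np.array(q0)); best.append((round(e,4),q.round(2).tolist()))
    print(z,back,best)
E
```

```text
[-3.000e-01  2.950e+02  5.682e+02  4.950e+02  5.890e+01  3.290e+02]
[ 1.5 -0.2  0.1]
[-0.1 -1.6  0. ]
[-0.4 -1.2  0. ]
[-2.9  0.2 -0.7]
[ 2.5  1.  -1.1]
[ 0.9 -1.  -0.8]
[-3.6  0.4 -0.9]
[ 0.1 -1.6  0.1]
rot [ 0. -0.  0.]
[ 0.5883675  -0.49030625 -0.64298015]
290 40 [(np.float64(0.0674), [0.02, -0.23, 2.39, -1.01, 0.54, 3.02]), (np.float64(0.154), [0.04, -0.19, 2.56, 4.44, 0.51, -2.4]), (np.float64(0.154), [0.04, -0.19, 2.56, 4.44, 0.51, -2.4])]
290 0 [(np.float64(0.0621), [-0.06, -0.15, 2.35, -1.05, 0.48, 3.02]), (np.float64(0.1241), [-0.04, -0.12, 2.48, 4.44, 0.46, -2.45]), (np.float64(0.1241), [-0.04, -0.12, 2.48, 4.44, 0.46, -2.45])]
250 40 [(np.float64(0.11), [-0.03, -0.16, 2.42, -1.02, 0.44, 3.02]), (np.float64(0.0908), [0.07, -0.08, 2.56, 4.44, 0.55, -2.33]), (np.float64(0.0908), [0.07, -0.08, 2.56, 4.44, 0.55, -2.33])]
250 0 [(np.float64(0.1064), [-0.1, -0.08, 2.36, -1.06, 0.4, 3.02]), (np.float64(0.0642), [-0.02, -0.03, 2.48, 4.44, 0.5, -2.39]), (np.float64(0.0642), [-0.02, -0.03, 2.48, 4.44, 0.5, -2.39])]
220 40 [(np.float64(0.1455), [-0.07, -0.09, 2.43, -1.03, 0.38, 3.02])
[... 720 characters left out ...]
, 0.03, 2.43, -1.04, 0.29, 3.02]), (np.float64(0.0), [0.12, 0.19, 2.56, 4.31, 0.65, -2.05]), (np.float64(0.0), [0.12, 0.19, 2.56, 4.31, 0.65, -2.05])]
165 0 [(np.float64(0.2115), [-0.17, 0.09, 2.37, -1.08, 0.27, 3.02]), (np.float64(0.0), [0.01, 0.22, 2.5, 4.21, 0.6, -2.06]), (np.float64(0.0), [0.01, 0.22, 2.5, 4.21, 0.6, -2.06])]
160 40 [(np.float64(0.2245), [-0.13, 0.05, 2.43, -1.04, 0.28, 3.02]), (np.float64(0.0), [0.12, 0.21, 2.56, 4.28, 0.66, -2.02]), (np.float64(0.0), [0.12, 0.21, 2.56, 4.28, 0.66, -2.02])]
160 0 [(np.float64(0.218), [-0.18, 0.1, 2.37, -1.08, 0.26, 3.02]), (np.float64(0.0), [0.01, 0.24, 2.51, 4.19, 0.61, -2.03]), (np.float64(0.0), [0.01, 0.24, 2.51, 4.19, 0.61, -2.03])]
```

>>> step_arm(plan="0 0 0 0 0 0 255")

```text
clock: 13.85
eef_pos: [418.5, -161.7, 277.6]
tcp_rot: [-3.134, -0.796, -0.661]
contact_force: [-0.1, -0.4, 0.2]
opening: 0.107
grasp_force: 58.6
```

```bash
cat > path.py <<'E'
from kin import *
rx=np.array([.768,-.64,0]);ry=np.array([.64,.768,0]);O=np.array([479.9,-134.6,0])
tz=Rt.as_matrix()[:,2]
M=np.array([462.0,-156.1,171])-45*rx
qb,e=solve(M+5*tz,Rt,np.array([.12,.19,2.5,4.3,.6,-2.1])); 
def syr(p,R,x): # point on the syringe axis
    R=R.as_matrix(); return p-5*R[:,2]+(34+x)*(-.766*R[:,0]+.643*R[:,2])
def path(q0,qb,N,lift):
    out=[]
    for i in range(1,N+1):
        u=i/N; q=q0+(qb-q0)*u; q[1]-=lift*np.sin(np.pi*u); out.append(q)
    return out
E
python3 - <<'E'
from path import *
q0=s["qpos"]; print(s["eef_pos"].round(1),s["tcp_rot"].round(3),q0.round(2),"qb",qb.round(2),e,(qb-q0).round(2))
Q=path(q0,qb,30,.15); pr=fk(q0,k)
for i,q in enumerate(Q):
    p,R=fk(q,k); t=syr(p,R,102); g=syr(p,R,-68); b=p-54*R.as_matrix()[:,2]
    print(i,p.round(),"step",np.linalg.norm(p-pr[0]).round(),np.degrees((R*pr[1].inv()).magnitude()).round(1),"tip",t.round(),"rack",np.array([(t-O)@rx,(t-O)@ry]).round(),"disc",g.round()); pr=p,R
E
```

```text
[ 418.5 -161.7  277.6] [-3.134 -0.796 -0.661] [-0.09 -0.23  2.44 -1.07  0.45  3.02] qb [ 0.13  0.16  2.56  4.35  0.65 -2.09] 8.460800671183933e-10 [ 0.22  0.4   0.12  5.42  0.2  -5.11]
0 [ 404. -146.  259.] step 29.0 4.7 tip [ 385. -131.  128.] rack [-75. -58.] disc [ 406. -147.  296.]
1 [ 392. -125.  242.] step 30.0 4.8 tip [ 365. -103.  114.] rack [-108.  -50.] disc [ 395. -128.  279.]
2 [ 381. -101.  227.] step 30.0 4.9 tip [347. -72. 102.] rack [-142.  -37.] disc [ 386. -106.  264.]
3 [372. -74. 216.] step 31.0 5.0 tip [332. -39.  94.] rack [-175.  -21.] disc [379. -81. 252.]
4 [365. -45. 207.] step 31.0 5.1 tip [320.  -4.  89.] rack [-206.   -2.] disc [374. -54. 243.]
5 [361. -14. 203.] step 31.0 5.1 tip [312.  33.  88.] rack [-236.   21.] disc [370. -26. 237.]
6 [359.  17. 202.] step 31.0 5.2 tip [308.  69.  91.] rack [-263.   46.] disc [369.   3. 235.]
7 [360.  47. 204.] step 30.0 5.2 tip [307. 105.  97.] rack [-286.   73.] disc [370.  31. 237.]
8 [363.  76. 211.] step 30.0 5.1 tip [310. 139. 106.] rack [-305.  101.] disc [374.  59. 242.]
9 [369. 103. 220.] step 29.0 5.1 tip [
[... 1278 characters left out ...]
.] disc [523.  36. 352.]
23 [540.  24. 309.] step 33.0 5.8 tip [586.  82. 199.] rack [-57. 234.] disc [522.  10. 339.]
24 [535.  -6. 291.] step 36.0 6.2 tip [581.  41. 175.] rack [-34. 200.] disc [518. -17. 322.]
25 [526. -36. 269.] step 38.0 6.6 tip [568.   0. 148.] rack [-19. 160.] disc [509. -44. 302.]
26 [510. -64. 245.] step 40.0 6.9 tip [545. -38. 120.] rack [-11. 116.] disc [496. -68. 279.]
27 [489. -89. 220.] step 42.0 7.3 tip [514. -73.  90.] rack [-13.  69.] disc [478. -91. 255.]
28 [ 462. -112.  194.] step 43.0 7.6 tip [ 474. -103.   62.] rack [-24.  21.] disc [ 455. -111.  230.]
29 [ 430. -130.  168.] step 45.0 7.8 tip [ 427. -127.   35.] rack [-45. -28.] disc [ 427. -127.  205.]
```

```bash
cat >> path.py <<'E'
qv=qb.copy(); qv[0]+=.35
q0s=np.array([-.09,-.23,2.44,-1.07,.45,3.01])
def sweep(N=31,q0=q0s):
    out=[]
    for i in range(1,N+1):
        u=i/N; b=np.sin(np.pi*u); q=q0+(qv-q0)*u; q[1]-=.15*b; q[4]-=.17*b; out.append(q)
    return out
def rows(base,seq):
    p0,R0=fk(base,k)
    for q in seq:
        p,R=fk(q,k); print(" ".join(f"{x:.1f}" for x in np.r_[np.degrees((R*R0.inv()).as_rotvec()),p-p0])+" 255",end=";")
    print()
E
python3 - <<'E'
from path import *
z=np.load("top0.npz"); P=cloud(z["d"],z["K"],z["T"]).reshape(-1,3); P=P[np.isfinite(P[:,0])]
print("max z grid x rows, y cols -150..300 step 50")
for x in range(400,720,40): print(x,[int(np.max(P[(abs(P[:,0]-x)<20)&(abs(P[:,1]-y)<25)][:,2],initial=-99)) for y in range(-150,301,50)])
Q=sweep(); pr=fk(q0s,k)
for i,q in enumerate(Q):
    p,R=fk(q,k); t=syr(p,R,102); g=syr(p,R,-68)
    if i%2==0: print(i,p.round(),"tip",t.round(),"rack",np.array([(t-O)@rx,(t-O)@ry]).round(),"disc",g.round(),"step",np.linalg.norm(p-pr[0]).round(),np.degrees((R*pr[1].inv()).magnitude()).round(1))
    pr=p,R
base=s["qpos"]
for a in range(0,32,8): rows(base if a==0 else Q[a-1],Q[a:a+8])
E
```

```text
max z grid x rows, y cols -150..300 step 50
400 [14, 5, 5, 15, 5, 19, 51, 16, 5, 77]
440 [131, 18, 4, 19, 11, 52, 93, 92, 31, 78]
480 [130, 145, 18, 19, 19, 5, 92, 80, 27, 79]
520 [130, 147, 14, 14, 19, 4, 4, 6, 16, 79]
560 [4, 223, 256, 256, 16, 5, 7, 4, 5, 78]
600 [229, 229, 260, 260, 13, 14, 40, 38, 78, 81]
640 [228, 231, 258, 257, 209, 208, 538, 541, 534, 78]
680 [229, 229, 252, 251, 230, 232, 529, 231, 528, 235]
0 [ 408. -139.  257.] tip [ 389. -124.  126.] rack [-77. -50.] disc [ 410. -140.  294.] step 31.0 4.8
2 [396. -83. 231.] tip [365. -56. 105.] rack [-138.  -13.] disc [401. -88. 268.] step 31.0 4.8
4 [389. -24. 218.] tip [351.  14.  96.] rack [-194.   31.] disc [396. -33. 253.] step 30.0 4.7
6 [387.  34. 215.] tip [344.  81.  98.] rack [-242.   79.] disc [395.  22. 250.] step 29.0 4.4
8 [389.  88. 222.] tip [345. 142. 109.] rack [-281.  126.] disc [397.  73. 255.] step 26.0 4.1
10 [394. 134. 235.] tip [351. 196. 125.] rack [-310.  171.] disc [401. 117. 267.] step 24.0 3.8
12 [402. 173. 251.] tip [363. 240. 144.] rack [-330.  213.] disc [408. 153. 283.] step 20.0 3.3
14 [4
[... 1235 characters left out ...]
 -6.0 9.1 10.1 92.9 25.3 255;12.9 -8.1 10.6 14.7 110.9 33.9 255;14.7 -10.3 11.8 20.2 126.4 42.7 255;16.3 -12.6 12.6 26.6 139.5 51.4 255;17.6 -15.0 13.1 33.8 149.8 59.7 255;
1.2 -2.3 -0.1 8.1 7.6 7.5 255;2.0 -4.6 -0.7 17.0 12.2 13.9 255;2.3 -6.8 -1.6 26.6 13.8 18.9 255;2.2 -8.9 -3.0 36.6 12.2 21.9 255;1.6 -10.8 -4.7 46.8 7.3 22.7 255;0.3 -12.5 -6.8 56.6 -0.9 21.0 255;-1.5 -13.8 -9.1 65.5 -12.3 16.5 255;-4.1 -14.7 -11.7 73.0 -26.8 9.1 255;
-2.9 -0.2 -3.0 5.3 -17.5 -10.4 255;-6.3 0.2 -6.2 7.8 -37.6 -23.6 255;-10.3 1.4 -9.3 6.7 -59.9 -39.4 255;-14.7 3.2 -12.4 1.3 -83.8 -57.5 255;-19.6 5.9 -15.3 -9.0 -108.8 -77.1 255;-24.8 9.4 -17.8 -24.5 -134.1 -97.7 255;-30.2 13.7 -19.9 -45.5 -159.0 -118.5 255;
```

>>> step_arm(plan="2.8 3.5 2.6 -10.6 24.6 -21 255;6 5.9 5.4 -17.2 51.7 -35.3 255;9.3 7.6 8.4 -22.5 80.2 -46.6 255;12.5 8.9 11.7 -26.5 109.7 -54.8 255;15.6 9.6 15 -29.3 139.4 -60.2 255;18.6 9.8 18.4 -30.9 168.8 -62.7 255;21.5 9.5 21.8 -31.5 197.4 -62.6 255;24.2 8.8 25.1 -31.2 225 -60.3 255")

```text
clock: 14.65
eef_pos: [387.2, 64.6, 217.2]
tcp_rot: [-2.788, -0.444, -0.418]
contact_force: [-0.0, 0.3, -0.2]
opening: 0.11
grasp_force: 58.7
```

```bash
python3 - <<'E'
from path import *
print(s["qpos"].round(2),sweep()[7].round(2),s["eef_pos"],s["contact_force"].round(1))
E
```

```text
[ 0.06 -0.24  2.47  0.34  0.38  1.69] [ 0.06 -0.24  2.47  0.33  0.38  1.69] [387.19975285  64.56595374 217.23365617] [-0.   0.3 -0.2]
```

Joints track the plan exactly. Continue.

>>> step_arm(plan="2.9 -1.1 2.7 1.3 26 4.3 255;5.7 -2.5 5.1 3.4 50.3 10.1 255;8.3 -4.1 7.3 6.3 72.7 17.2 255;10.7 -6 9.1 10.1 92.9 25.3 255;12.9 -8.1 10.6 14.7 110.9 33.9 255;14.7 -10.3 11.8 20.2 126.4 42.7 255;16.3 -12.6 12.6 26.6 139.5 51.4 255;17.6 -15 13.1 33.8 149.8 59.7 255")

```text
clock: 15.45
eef_pos: [421.6, 213.6, 277.2]
tcp_rot: [-2.348, -0.565, -0.406]
contact_force: [0.4, 0.1, 0.1]
opening: 0.111
grasp_force: 58.5
```

>>> step_arm(plan="1.2 -2.3 -0.1 8.1 7.6 7.5 255;2 -4.6 -0.7 17 12.2 13.9 255;2.3 -6.8 -1.6 26.6 13.8 18.9 255;2.2 -8.9 -3 36.6 12.2 21.9 255;1.6 -10.8 -4.7 46.8 7.3 22.7 255;0.3 -12.5 -6.8 56.6 -0.9 21 255;-1.5 -13.8 -9.1 65.5 -12.3 16.5 255;-4.1 -14.7 -11.7 73 -26.8 9.1 255")

```text
clock: 16.25
eef_pos: [494.7, 185.8, 285.4]
tcp_rot: [-2.262, -0.823, -0.668]
contact_force: [0.5, -0.4, -0.9]
opening: 0.108
grasp_force: 58.5
```

```bash
python3 - <<'E'
from path import *
print(s["qpos"].round(2),sweep()[23].round(2),s["eef_pos"],fk(sweep()[23],k)[0],s["contact_force"].round(1))
E
```

```text
[ 0.36 -0.02  2.53  3.14  0.49 -0.95] [ 0.35 -0.02  2.53  3.13  0.49 -0.94] [494.68971001 185.76405495 285.38863144] [494.64261196 185.17200469 286.7681285 ] [ 0.5 -0.4 -0.9]
```

>>> step_arm(plan="-2.9 -0.2 -3 5.3 -17.5 -10.4 255;-6.3 0.2 -6.2 7.8 -37.6 -23.6 255;-10.3 1.4 -9.3 6.7 -59.9 -39.4 255;-14.7 3.2 -12.4 1.3 -83.8 -57.5 255;-19.6 5.9 -15.3 -9 -108.8 -77.1 255;-24.8 9.4 -17.8 -24.5 -134.1 -97.7 255;-30.2 13.7 -19.9 -45.5 -159 -118.5 255;-30.2 13.7 -19.9 -45.5 -159 -118.5 255")

```text
clock: 17.05
eef_pos: [446.5, 26.2, 165.3]
tcp_rot: [3.132, -0.867, -0.34]
contact_force: [0.1, 0.2, 0.0]
opening: 0.113
grasp_force: 58.7
```

```bash
python3 - <<'E'
from path import *
print(s["qpos"].round(2),qv.round(2),s["eef_pos"],fk(qv,k)[0],s["contact_force"].round(1))
base=s["qpos"]; seq=[]
for i in range(1,6): q=qv.copy(); q[0]=qv[0]-.07*i; seq.append(q)
rows(base,seq)
# axis tilt measured: side/top clouds of hanging syringe
p=s["eef_pos"];R=Ro.from_euler("xyz",s["tcp_rot"]);R=R.as_matrix();M=p-5*R[:,2]; ax=-.766*R[:,0]+.643*R[:,2]; print("nominal axis",ax.round(3))
for n in("side","top"):
    im,d,K,T=snap(n); np.savez(f"{n}3.npz",im=im,d=d,K=K,T=T,p=p,R=R); P=cloud(d,K,T)-M; w=(np.hypot(P[...,0],P[...,1])<28)&(P[...,2]>-150)&(P[...,2]<45)
    q=P[w]; print(n,len(q)); 
    for z0 in range(-150,45,10):
        a=q[(q[:,2]>=z0)&(q[:,2]<z0+10)]
        if len(a)>3: print(z0,len(a),np.median(a,0).round(1),a.min(0).round(1),a.max(0).round(1))
E
```

```text
[ 0.48  0.17  2.56  4.36  0.65 -2.1 ] [ 0.48  0.16  2.56  4.35  0.65 -2.09] [446.47183395  26.16948765 165.28657674] [448.78046982  25.69194055 167.78509926] [0.1 0.2 0. ]
0.2 -0.4 -3.9 2.3 -30.6 2.4 255;0.2 -0.4 -7.9 0.8 -62.0 2.4 255;0.2 -0.4 -11.9 -2.9 -93.3 2.4 255;0.2 -0.4 -15.9 -8.8 -124.2 2.4 255;0.1 -0.4 -19.9 -16.8 -154.6 2.4 255;
nominal axis [-0.007 -0.004 -1.   ]
side 823
-140 8 [  -4.3   -4.5 -133.2] [  -7.4   -7.4 -137.4] [  -1.    -1.2 -130.3]
-130 23 [  -3.1   -5.7 -125.2] [  -9.1   -9.5 -129.3] [   1.5   -2.1 -120.1]
-120 20 [  -4.4   -7.  -113.5] [ -10.7   -9.4 -119.7] [   4.    -3.1 -110.2]
-110 31 [  -2.2   -7.  -104.5] [ -12.   -11.4 -109.8] [   4.5   -1.  -100.5]
-100 33 [ -3.8  -7.7 -95.5] [-11.8 -11.4 -99.2] [  4.9   0.5 -90.1]
-90 37 [ -3.5  -7.3 -84.9] [-11.4 -11.6 -89.9] [  5.2  -0.7 -80.1]
-80 31 [ -3.1  -7.6 -75.2] [-11.1 -12.3 -78.8] [  3.5  -2.3 -70.2]
-70 28 [ -4.4  -7.6 -65.8] [-10.7 -10.7 -69.5] [  3.8  -1.4 -60.8]
-60 36 [ -3.1  -8.2 -55.3] [-10.2 -11.2 -59.8] [  4.4  -2.  -50.6]
-50 32 [ -1.8  -7.6 -45.9] [-11.4 -12.  -49.9] [  4.8  -0.7 -40.1]
-40
[... 447 characters left out ...]

30 65 [-9.6  0.8 31.7] [-26.9  -9.8  30.1] [ 4.1 22.3 39.7]
40 6 [-21.9  14.7  41.3] [-26.4   0.6  40.1] [-19.9  17.5  44.2]
top 368
-50 4 [ -7.3   5.5 -44.4] [ -7.6   2.4 -49. ] [ -5.4   8.6 -42.9]
-40 12 [ -4.5   5.  -31.3] [ -6.7   0.8 -31.9] [ -0.5   9.  -30.2]
-30 4 [ -3.8   5.  -29.5] [ -4.8   0.9 -29.8] [  0.9   9.1 -25.6]
-10 7 [18.6 -8.3 -2.5] [  8.  -17.8  -4.7] [22.2 13.6 -0.1]
0 77 [11.3  2.   5.1] [-18.  -17.7   0. ] [22.  17.9 10. ]
10 63 [-1.7 10.2 14.2] [-24.4 -13.   10.1] [12.7 25.9 20. ]
20 69 [-10.1  -0.4  25.6] [-25.5 -17.3  20.2] [ 1.9 26.  29.9]
30 114 [-5.4  2.  34. ] [-24.3 -18.9  30. ] [ 8.1 26.1 38.5]
40 6 [-25.8   0.5  44.1] [-26.8  -5.1  42.6] [-17.4  20.7  44.9]
```

Syringe hangs vertical in the hand, tip about 137 below the grip. Swing to in front of the slot.

>>> step_arm(plan="0.2 -0.4 -3.9 2.3 -30.6 2.4 255;0.2 -0.4 -7.9 0.8 -62 2.4 255;0.2 -0.4 -11.9 -2.9 -93.3 2.4 255;0.2 -0.4 -15.9 -8.8 -124.2 2.4 255;0.1 -0.4 -19.9 -16.8 -154.6 2.4 255;0.1 -0.4 -19.9 -16.8 -154.6 2.4 255;0.1 -0.4 -19.9 -16.8 -154.6 2.4 255")

```text
clock: 17.85
eef_pos: [432.4, -127.5, 170.9]
tcp_rot: [-3.132, -0.879, -0.699]
contact_force: [-1.0, 0.2, -0.3]
opening: 0.109
grasp_force: 58.7
```

```bash
python3 chk3.py; cat > meas.py <<'E'
from h import *
s=r.sense();p=s["eef_pos"];R=Ro.from_euler("xyz",s["tcp_rot"]).as_matrix();M=p-5*R[:,2]
rx=np.array([.768,-.640,0]);ry=np.array([.640,.768,0]);B=np.c_[rx,ry,[0,0,1]]
ax=-.766*R[:,0]+.643*R[:,2]; print("axis in rack frame",(ax@B).round(3)); O=np.array([479.9,-134.6,0]); print("origin in rack frame",((M+34*ax-O)@B).round(1))
for n in("top","side"):
    im,d,K,T=snap(n); np.savez(f"{n}4.npz",im=im,d=d,K=K,T=T); hsv=cv2.cvtColor(im,cv2.COLOR_RGB2HSV); w=(hsv[...,1]<40)&(hsv[...,2]>185)
    def proj(X): c=np.linalg.inv(T)@np.r_[X,1]; return (K@c[:3]/c[2])[:2]
    for nm,X in(("disc",M-34*ax),("spentflangetop",O+28*ry+[0,0,144]),("flange",M+35*ax),("tip",M+136*ax)):
        u=proj(X); a=w.copy(); v_,u_=np.indices(w.shape); a&=np.hypot(u_-u[0],v_-u[1])<11
        if a.sum(): cu=np.array([u_[a].mean(),v_[a].mean()]); print(n,nm,"pred",u.round(1),"seen",cu.round(1),a.sum(), [u_[a].min(),u_[a].max(),v_[a].min(),v_[a].max()])
    P=(cloud(d,K,T)-O)@B
    m=(abs(P[...,1]-28)<25)&(abs(P[...,0])<12)&(P[...,2]>135)&(P[...,2]<155); print(n,"spent top",np.median(P[m],0).round(1),m.sum())
    mm=(P-np.r_[(M-O)@B]); m=(np.hypot(mm[...,0],mm[...,1])<13)&(mm[...,2]>31)&(mm[...,2]<40)&w; print("disc rel M",np.mean(mm[m],0).round(1),m.sum(),mm[m].max(0).round(1),mm[m].min(0).round(1))
    m=(np.hypot(mm[...,0],mm[...,1])<19)&(mm[...,2]<-27)&(mm[...,2]>-41)&w; print("flange rel M",m.sum(),mm[m].min(0).round(1),mm[m].max(0).round(1))
    m=(np.hypot(mm[...,0],mm[...,1])<16)&(mm[...,2]<-45)&(mm[...,2]>-105); 
    if m.sum()>5: print("barrel rel M",m.sum(),np.percentile(mm[m],[3,50,97],axis=0).round(1).tolist())
E
python3 meas.py
```

```text
untilted rot to go [ 3.192e+01  3.897e+01 -1.000e-02]
tilted rot to go [-0.03  0.53 -0.18]
M [ 429.4 -125.   174.1] [ 432.4 -127.5  170.9] [-1.   0.2 -0.3] [ 0.13  0.16  2.56  4.34  0.65 -2.08] 0.10893716945879318 17.85
axis in rack frame [ 0.007  0.006 -1.   ]
origin in rack frame [-44.7 -24.8 140.1]
top disc pred [405.6 226.8] seen [406.5 225.6] 156 [np.int64(397), np.int64(416), np.int64(216), np.int64(234)]
top spentflangetop pred [390.2 196.5] seen [391.  195.7] 320 [np.int64(380), np.int64(401), np.int64(186), np.int64(207)]
top flange pred [397.  229.7] seen [402.1 228. ] 93 [np.int64(396), np.int64(408), np.int64(220), np.int64(236)]
top tip pred [386.8 233.1] seen [396.6 234. ] 8 [np.int64(396), np.int64(397), np.int64(232), np.int64(236)]
top spent top [ -0.3  28.2 144.1] 47
disc rel M [-2.3  0.8 32.8] 54 [ 4.6  8.5 35.9] [-9.9 -6.5 31.1]
flange rel M 13 [ -9.9  -7.3 -34.1] [ -1.5  -1.8 -27.5]
side disc pred [275.4 207.2] seen [275.5 209.8] 72 [np.int64(269), np.int64(284), np.int64(205), np.int64(217)]
side spentflangetop pred [315.4 230.4] seen [316.5 234.5] 179 [np.int64(307), np.int64(326), np.int64(227), np.int64(241)]
side flange pred [277.7 239.6] seen [276.4 239. ] 104 [np.int64(269), np.int64(284), np.int64(229), np.int64(244)]
side tip pred [280.7 282.3] seen [276.6 283.6] 7 [np.int64(273), np.int64(281), np.int64(275), np.int64(287)]
side spent top [  1.2  23.1 142.8] 50
disc rel M [-1.6 -2.4 32. ] 36 [ 6.5  4.6 33.4] [-9.1 -8.9 31. ]
flange rel M 82 [ -9.4 -17.7 -35.5] [  8.1  13.  -27.6]
barrel rel M 209 [[-5.7, -10.4, -103.0], [2.8, -7.4, -70.8], [7.3, 1.7, -46.9]]
```

>>> step_arm(plan="0 0.5 -0.2 -2.2 -2.6 -5 255;0 0.5 -0.2 -2.2 -2.6 -5 255;0 0.5 -0.2 2 -6 -5 255;0 0.5 -0.2 6 -9.5 -5 255;0 0.5 -0.2 9 -12 -5 255;0 0.5 -0.2 9 -12 -5 255;0 0.5 -0.2 9 -12 -5 255")

```text
clock: 18.65
eef_pos: [440.4, -139.7, 165.4]
tcp_rot: [3.14, -0.871, -0.694]
contact_force: [0.3, -0.2, -0.3]
opening: 0.112
grasp_force: 58.7
```

```bash
python3 chk3.py; python3 meas.py; python3 - <<'E'
from h import *
# side view: shelf/slot gap vs barrel, save
z=np.load("side4.npz"); K,T=z["K"],z["T"]; P=cloud(z["d"],K,T)
rx=np.array([.768,-.640,0]);ry=np.array([.640,.768,0]);B=np.c_[rx,ry,[0,0,1]];O=np.array([479.9,-134.6,0]); L=(P-O)@B
m=(L[...,2]>120)&(L[...,2]<134)&(abs(L[...,0]-8)<45)&(abs(L[...,1])<80); q=L[m]
print("shelf in side cam: x",np.percentile(q[:,0],[1,99]),"y",np.percentile(q[:,1],[1,99]),"z",np.median(q[:,2]))
m=(abs(L[...,0]+28)<25)&(abs(L[...,1]+28)<22)&(L[...,2]>40)&(L[...,2]<100); q=L[m]; print("barrel abs",m.sum(),np.percentile(q,[2,50,98],axis=0).round(1).tolist())
m=(abs(L[...,0])<14)&(abs(L[...,1]-28)<16)&(L[...,2]>60)&(L[...,2]<115); q=L[m]; print("spent barrel",m.sum(),np.percentile(q,[2,50,98],axis=0).round(1).tolist() if m.sum() else '')
E
```

```text
untilted rot to go [32.03 38.3   0.04]
tilted rot to go [ 0.01 -0.09  0.07]
M [ 437.5 -137.3  168.6] [ 440.4 -139.7  165.4] [ 0.3 -0.2 -0.3] [ 0.08  0.18  2.54  4.29  0.63 -2.08] 0.1123060157950047 18.65
axis in rack frame [-0.001 -0.001 -1.   ]
origin in rack frame [-30.9 -29.2 134.6]
top disc pred [411.1 222.6] seen [412.6 221.8] 179 [np.int64(403), np.int64(422), np.int64(213), np.int64(230)]
top spentflangetop pred [390.2 196.5] seen [391.  195.7] 320 [np.int64(380), np.int64(401), np.int64(186), np.int64(207)]
top flange pred [402.1 226.2] seen [407.3 223.8] 90 [np.int64(398), np.int64(413), np.int64(216), np.int64(232)]
top tip pred [391.4 230.4] seen [401.6 230.3] 7 [np.int64(401), np.int64(402), np.int64(229), np.int64(232)]
top spent top [ -0.3  28.1 143.6] 47
disc rel M [-1.9  1.1 33. ] 55 [ 5.   7.9 35.4] [-9.5 -6.5 31.1]
flange rel M 11 [-10.2  -7.3 -35.8] [ -2.1  -1.5 -29.6]
side disc pred [281.  213.6] seen [280.2 215.5] 66 [np.int64(275), np.int64(286), np.int64(212), np.int64(223)]
side spentflangetop pred [315.4 230.4] seen [316.5 234.5] 179 [np.int64(307), np.int64(326), np.int64(227), np.int64(241)]
side flange pred [282.6 246. ] seen [281.2 246.2] 103 [np.int64(274), np.int64(289), np.int64(236), np.int64(257)]
side tip pred [284.8 288.8] seen [275.5 287. ] 4 [np.int64(274), np.int64(277), np.int64(287), np.int64(287)]
side spent top [  1.   23.5 142.7] 50
disc rel M [-1.1 -2.9 32.2] 42 [ 6.3  4.5 33.9] [ -9. -10.  31.]
flange rel M 84 [-10.4 -17.6 -35.4] [  7.4  13.5 -28. ]
barrel rel M 147 [[-7.3, -11.7, -103.9], [1.0, -8.8, -82.9], [6.6, 0.4, -46.0]]
shelf in side cam: x [-29.87786357  35.05617822] y [-62.55741668  54.61988588] z 125.29616817106023
barrel abs 164 [[-38.0, -41.0, 42.7], [-29.4, -37.3, 68.4], [-24.4, -28.3, 96.6]]
spent barrel 50 [[0.8, 16.1, 60.8], [7.0, 20.5, 69.0], [9.4, 27.8, 80.9]]
```

>>> step_arm(plan="0 0 0 3 -2.5 0 255;0 0 0 6 -5 0 255;0 0 0 9.2 -7.7 0 255;0 0 0 12.3 -10.2 0 255;0 0 0 12.3 -10.2 0 255;0 0 0 12.3 -10.2 0 255")

```text
clock: 19.35
eef_pos: [452.7, -149.9, 165.4]
tcp_rot: [3.14, -0.871, -0.694]
contact_force: [-0.5, 0.5, -0.9]
opening: 0.109
grasp_force: 58.7
```

```bash
python3 chk3.py; python3 meas.py | grep -E "origin|rel M|spent top"
```

```text
untilted rot to go [3.203e+01 3.830e+01 3.000e-02]
tilted rot to go [ 0.01 -0.09  0.06]
M [ 449.8 -147.4  168.6] [ 452.7 -149.9  165.4] [-0.5  0.5 -0.9] [ 0.04  0.19  2.52  4.26  0.61 -2.08] 0.10888170250227053 19.35
origin in rack frame [-15.  -29.1 134.6]
top spent top [ -0.5  28.1 144.3] 47
disc rel M [-2.3  1.4 33.3] 55 [ 5.1  8.5 36.1] [-9.8 -6.1 31.3]
flange rel M 12 [ -9.9  -7.9 -34. ] [ -3.   -2.1 -29.4]
side spent top [  0.9  22.6 142.9] 50
disc rel M [-1.2 -2.2 32.2] 38 [ 6.5  5.5 33.9] [-10.1  -9.6  31.1]
flange rel M 89 [-10.2 -17.6 -41. ] [  8.2  18.4 -28.4]
barrel rel M 86 [[-5.0, -11.1, -104.5], [3.2, -8.1, -93.5], [7.6, 5.0, -45.4]]
```

>>> step_arm(plan="0 0 0 3 -2.5 0 255;0 0 0 6 -5 0 255;0 0 0 9.2 -7.7 0 255;0 0 0 12.1 -10 0 255;0 0 0 12.1 -10 0 255;0 0 0 12.1 -10 0 255")

```text
clock: 20.05
eef_pos: [464.8, -159.8, 165.3]
tcp_rot: [3.14, -0.871, -0.694]
contact_force: [-0.7, 0.2, -1.2]
opening: 0.114
grasp_force: 58.7
```

```bash
python3 chk3.py; python3 meas.py | grep -E "origin|rel M|spent top"
```

```text
untilted rot to go [3.202e+01 3.830e+01 2.000e-02]
tilted rot to go [ 0.01 -0.09  0.05]
M [ 461.9 -157.4  168.6] [ 464.8 -159.8  165.3] [-0.7  0.2 -1.2] [ 0.    0.21  2.5   4.22  0.59 -2.08] 0.11386118382205958 20.05
origin in rack frame [  0.7 -29.1 134.6]
top spent top [ -0.5  28.1 144.1] 47
disc rel M [-2.3  1.1 33.1] 52 [ 5.3  8.4 35.7] [-9.5 -7.2 31.1]
flange rel M 12 [-13.3 -11.2 -40.3] [  0.2  -2.6 -30.3]
side spent top [  1.1  22.8 142.9] 50
disc rel M [-0.9 -2.7 32.1] 46 [ 7.4  5.9 33.5] [ -9.3 -10.4  31.1]
flange rel M 83 [-10.4 -17.7 -40.9] [ 13.9  12.9 -29.2]
barrel rel M 88 [[-5.5, -11.4, -103.8], [3.2, -7.9, -92.6], [7.5, 11.6, -45.5]]
```

>>> step_arm(plan="0 0 0 0.8 -0.6 -2 255;0 0 0 0.8 -0.6 -4 255;0 0 0 0.8 -0.6 -5.5 255;0 0 0 0.8 -0.6 -7 255;0 0 0 0.8 -0.6 -7 255;0 0 0 0.8 -0.6 -7 255")

```text
clock: 20.75
eef_pos: [465.6, -160.2, 158.3]
tcp_rot: [3.139, -0.871, -0.694]
contact_force: [-0.3, 0.3, -0.4]
opening: 0.111
grasp_force: 58.7
```

>>> step_arm(plan="0 0 0 0 0 -0.7 255;0 0 0 0 0 -1.2 255;0 0 0 0 0 -1.2 255;0 0 0 0 0 -1.2 255")

```text
clock: 21.15
eef_pos: [466.0, -160.5, 157.9]
tcp_rot: [3.14, -0.873, -0.694]
contact_force: [-2.3, 1.0, 5.5]
opening: 0.111
grasp_force: 59.7
```

```bash
python3 chk3.py; python3 meas.py | grep -E "origin|rel M|spent top"
```

```text
untilted rot to go [3.208e+01 3.839e+01 2.000e-02]
tilted rot to go [0.06 0.   0.04]
M [ 463.  -158.   161.1] [ 466.  -160.5  157.9] [-2.3  1.   5.5] [-0.    0.23  2.5   4.18  0.61 -2.03] 0.11121806697367348 21.15
origin in rack frame [  2.1 -28.8 127.1]
top spent top [ -0.6  28.1 144.3] 47
disc rel M [-2.5  1.2 33.1] 51 [ 5.1  8.3 35.7] [-10.2  -7.   31.2]
flange rel M 12 [ -9.7  -7.7 -34.9] [  4.7  18.5 -30.7]
side spent top [  1.2  23.5 142.9] 49
disc rel M [-0.9 -2.  32.1] 44 [ 6.7  6.5 33.4] [-8.5 -9.4 31. ]
flange rel M 160 [-12.  -18.5 -38.3] [ 18.4  18.  -27.6]
barrel rel M 94 [[-7.4, -11.9, -104.2], [2.4, -8.1, -92.0], [6.8, -0.9, -79.8]]
```

Flange touches the shelf (5.5 N, height ≈126–127). Release with a limited opening, then back out along the tool axis.

>>> step_arm(plan="0 0 0 0 0 0.4 255;0 0 0 0 0 0.4 215;0 0 0 0 0 0.4 195;0 0 0 0 0 0.4 180;0 0 0 0 0 0.4 170;0 0 0 0 0 0.4 170;0 0 0 0 0 0.4 170")

```text
clock: 21.95
eef_pos: [465.6, -160.3, 157.6]
tcp_rot: [3.14, -0.871, -0.694]
contact_force: [-0.1, 0.1, -0.6]
opening: 0.332
grasp_force: 0.0
```

>>> step_arm(plan="0 0 0 -3 2.5 3.5 170;0 0 0 -8 7 9 170;0 0 0 -17 14 19 170;0 0 0 -30 25 33 170;0 0 0 -45 37 49 170;0 0 0 -45 37 49 170")

```text
clock: 22.55
eef_pos: [419.5, -132.0, 194.7]
tcp_rot: [-3.129, -0.882, -0.693]
contact_force: [0.5, 0.4, 0.1]
opening: 0.332
grasp_force: 0.0
```

```bash
python3 chk3.py; cat > fin.py <<'E'
from h import *
rx=np.array([.768,-.640,0]);ry=np.array([.640,.768,0]);B=np.c_[rx,ry,[0,0,1]];O=np.array([479.9,-134.6,0])
for n in("top","side","wrist"):
    im,d,K,T=snap(n); np.savez(f"{n}5.npz",im=im,d=d,K=K,T=T); L=((fcloud if n=="wrist" else cloud)(d,K,T)-O)@B; hsv=cv2.cvtColor(im,cv2.COLOR_RGB2HSV); w=(hsv[...,1]<45)&(hsv[...,2]>175)
    for nm,y0,lo,hi in(("disc",-28,185,205),("rod",-28,135,184),("flange",-28,127,134),("below",-28,20,115),("spent",28,138,150),("spentfl",28,127,134)):
        m=(abs(L[...,0])<16)&(abs(L[...,1]-y0)<22)&(L[...,2]>lo)&(L[...,2]<hi)&(w|(nm=="below")); q=L[m]
        if len(q)>4: print(n,nm,len(q),np.percentile(q,[2,50,98],axis=0).round(1).tolist())
E
python3 fin.py
```

```text
untilted rot to go [31.81 39.29 -0.39]
tilted rot to go [ 0.    0.74 -0.64]
M [ 416.5 -129.6  197.8] [ 419.5 -132.   194.7] [0.5 0.4 0.1] [ 0.11  0.05  2.57  4.44  0.61 -2.23] 0.3319434038106407 22.55
top disc 56 [[-8.0, -34.4, 191.9], [-0.5, -27.2, 194.2], [6.3, -20.0, 196.5]]
top flange 102 [[-15.3, -49.6, 127.1], [-1.2, -24.8, 128.8], [14.7, -7.8, 131.7]]
top below 35 [[-9.1, -32.7, 45.8], [-7.5, -23.5, 95.3], [-3.4, -19.7, 113.6]]
top spent 47 [[-7.2, 20.8, 142.1], [-0.4, 28.1, 144.3], [6.6, 35.0, 147.1]]
top spentfl 106 [[-15.7, 7.7, 127.0], [-3.9, 27.0, 128.9], [14.9, 49.0, 131.7]]
side disc 55 [[-6.9, -38.7, 190.7], [1.4, -31.5, 193.0], [7.8, -22.7, 195.2]]
side rod 5 [[4.3, -33.5, 137.7], [5.4, -31.2, 140.4], [7.0, -29.6, 142.8]]
side flange 96 [[-14.9, -48.1, 127.1], [1.7, -35.1, 128.1], [9.0, -10.9, 132.1]]
side below 172 [[-5.7, -40.1, 27.5], [3.7, -36.4, 58.0], [9.2, -28.9, 80.3]]
side spent 47 [[-6.3, 17.0, 140.6], [1.0, 23.3, 143.0], [8.4, 30.9, 144.4]]
side spentfl 93 [[-15.4, 7.5, 127.1], [1.5, 21.5, 128.4], [13.1, 45.8, 131.8]]
wrist disc 571 [[-6.8, -35.4, 191.4], [-0.0, -28.0, 192.9], [7.7, -20.9, 194.0]]
wrist rod 53 [[-4.0, -33.2, 135.2], [0.1, -23.5, 154.8], [0.8, -22.5, 174.4]]
wrist flange 700 [[-15.2, -47.5, 127.0], [-1.7, -30.4, 128.1], [8.4, -14.3, 130.2]]
wrist below 563 [[-8.1, -36.2, 34.5], [-6.2, -28.7, 86.0], [-0.9, -20.2, 114.2]]
wrist spent 369 [[-6.6, 20.0, 141.0], [0.4, 27.0, 142.9], [8.3, 34.2, 144.1]]
wrist spentfl 473 [[-15.7, 11.9, 127.1], [-5.9, 23.2, 128.1], [5.8, 48.1, 130.1]]
```

The disc is centred at (0,−28) in the rack frame at z≈194, which is 126+68, and the axis is vertical with the spent syringe unmoved. Hand in.

```bash
python3 -c "
from rig import r
print(r.sign_off())"
```

```text
the job is handed in; nothing more can be done
None
```

The syringe was laid in the rest and let go, then taken by its plunger and hung tip-down in the empty rack slot. At the last camera check it hung upright with its flange at shelf height and the spent syringe unmoved; I handed in after about 23 of the 58 s, and no verdict was shown.

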